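# Bring a vial inspection lamp into use: dock its battery and switch it on

### The job

Slide the blue battery pack along its dock until it sits flush against the side of the vial inspection lamp, then flip the lamp's red-tipped toggle switch over to its other side so that it clicks across and stays there. Leave the vial standing upright where it is on the lamp's stage, do not shift the stack of swab sachets, and let go of everything.

Things in the scene. Friction and masses are not known exactly. Their poses are not given: they have to be found in the camera images.
- lamp: White vial inspection lamp, fixed. Origin: centre of its underside, on the worktop; z up, x from its open front to its back panel, y towards the battery dock. Base 160 (x) by 170 (y) by 80 mm high, its top is the stage. Back panel at x = +64 to +80 mm; no side walls. Black switch plate, 36 by 62 mm, top 94 mm above the worktop, centred at x = -35, y = +25 mm.
- hood_edge (a point): Middle of the lower front edge of the lamp's hood, a flat roof over the stage: x = -49 to +80, y = -85 to +85 mm in the lamp's frame, underside 205 and top 217 mm above the worktop. It overhangs the switch by 14 mm, so the switch is reached from the open front, under the hood, with the tool leaning 30 to 45 degrees from vertical.
- dock_end (a point): Middle of the open outer end of the grey dock, on its floor, 8 mm above the worktop. The floor (76 mm wide) runs 140 mm from here to dock_face, with a lip along each long side (64 mm apart inside, 6 mm thick, tops 16 mm above the worktop). The end has no lip. Axes as the lamp's.
- dock_face (a point): Point on the lamp's flat side face (y = +85 mm in the lamp's frame) against which the pack must butt, in the middle of the dock's width, 38 mm above the worktop. Axes as the lamp's; its y points out of the face, along the dock.
- pack_center (a point): Centre of the loose blue battery pack, a block 60 mm (x, across the dock) by 80 mm (y, along the dock) by 60 mm high, about 0.35 kg, standing on the dock floor between the lips. Its axes start parallel to the lamp's. It slides with about 1 to 4 N; it may be pushed on its outer end or gripped across its 60 mm width.
- pack_face (a point): Centre of the pack's end face that looks at the lamp (40 mm from the pack's centre towards -y). It starts 20 to 50 mm from dock_face; flush means that the two faces meet.
- toggle_pivot (a point): Fixed point on the toggle lever's hinge axis, 98 mm above the worktop. The axis runs along the lamp's x, so the lever swings sideways in the lamp's y-z plane.
- toggle_tip (a point): Centre of the red ball (14 mm across) on the end of the steel toggle lever, 50 mm from toggle_pivot. Off: leaning 0.42 rad from vertical towards the dock (+y). On: leaning 0.42 rad the other way (-y).
- toggle (a joint): Angle of the toggle lever: 0 = off (leaning towards the dock, +y), 0.42 = upright centre, 0.84 = fully on (leaning to -y). It has a snap-over action that holds it at either end: about 1.5 N sideways at the ball moves it; short of the centre it springs back, past it it snaps over by itself.
- stage_vial_center (a point): Centre of a small glass vial with a purple cap, 22 mm across and 47 mm tall, loose, standing on the lamp's stage on the far side of the toggle from the dock, nearer the back panel. A bystander: its z axis is up while it stands.
- swab_stack_center (a point): Centre of a loose flat white stack of swab sachets, 50 by 50 by 9 mm, on the worktop beside the lamp on the side away from the dock. A bystander.

How it is judged:
By the outcome, as a careful person would: the job done as asked, in the order asked, and still so for the second after the job is handed in, with the robot touching nothing.
It also fails if it takes over 58 s, if anything falls off the work surface, if the arm or the gripper's body presses on something with over 40 N, if the wrist force passes 120 N, or if a joint passes its speed limit or range.

### The arm

A 6-joint arm with a two-finger parallel gripper is mounted at the origin on a cart in front of the work surface, level with it; the furniture and walls round the work are solid. World frame = base frame: x ahead of the robot, y to its left, z up, the work surface at z = 0. Lengths are in m, angles in degrees, forces in N, time in s.
With the tool pointing down it reaches from about 0.35 to 0.875 m from the base axis. Payload 4.2 kg.
Tool frame: the origin (TCP) lies on the centre line of the jaws, within the pads' length; the fingertips stand tip_reach ahead of it and the grasp point (between the pads) is the TCP (tip_reach is the distance from the TCP to the fingertips, in m); z points along the fingers, y is the line along which they close (so a half turn about z gives the same grasp; the last joint's range is limited). The gripper opens to 87 mm and grips with 3 to 60 N. Pads are 19 mm wide; open, the fingers measure 117 mm over their backs; the gripper's body (75 mm by 190 mm) begins 51 mm behind the grasp point.
Start: joints at [88.843, 22.042, 0.453, 0, -68.411, -14.817], TCP at [0.172, 0.601, 0.205] pointing down, gripper open.
Joint ranges: [-179.83, 179.83], [-69.29, 118.12], [-61.27, 80.66], [-181.25, 117.63], [-171.15, -9.14], [-177.46, 177.46]. Speed limits (degrees/s): [159.86, 159.86, 180, 180, 180, 180].

### API

Orientations are given as a 3x3 rotation matrix whose columns are the frame's x, y, z axes.
In Python, from station import sense, capture, finish_job, tip_reach gives the robot as it stands.
- The arm moves only by the tool arm_command, never from a script. Its argument "deltas" is a list of rows, each a list of 7 numbers: the turn, a rotation vector about the tool's x, y, z in rad, then the shift along the tool's x, y, z in cm, then the closure, from -1 (fully open) to 1 (shut), so that 0 is half open. In form: [[rx, ry, rz, dx, dy, dz, hand], ...]. A call has 1 to 8 rows; each row is the pose to reach, as a shift and turn from the pose commanded when the call began, along the tool's axes at that moment; what a row does not reach only later rows make up. A row lasts 1/12 s, in which the tool goes at most 41.7 mm and 7.16 degrees, less where a joint would pass 70% of its speed; a pose out of reach is approached as far as the arm can. A call with a gripper value outside its range is refused whole. The fingers move at their own pace and stop on an object; the grip force is fixed at half the most. Time passes only in rows, so rows that repeat a pose let the fingers close. It gives the time, the measured TCP pose, the force, the opening and the grip force at its end, in the units of the state.
- sense(): the state, without advancing time (a new reading comes with each control period).
- capture(name): name is "scene" or "top" or "wrist"; returns a dict with "pixels" (400x640x3 uint8, blue, green, red), "fovy" (degrees; the focal length in pixels is half the picture's height over the tangent of half this angle, whatever the lens; pixels are square), "cx", "cy" (the principal point, pixels), "rvec" (rotation vector, rad) and "tvec" (3), from world to camera coordinates, as OpenCV has them. Camera axes: x right, y down, z forward; pixel columns grow to the right and rows downward; lengths in m; the calibration is good to about 2 mm. A picture is of the moment at which its call begins. There is no depth.
- finish_job(): hands the job in; it is judged then, once.
The state is a dict: "time_s": time; "joints": joint angles; "joint_velocities": joint speeds; "effort": joint torques, N m; "tcp_pos": TCP position; "ee_rot": TCP orientation; "wrist_force": force on the tool from outside, world axes, zero at the start; "moment": the same for the moment, N m; "gripper_width": opening from 0.0 (shut) to 1.0 (fully open); "gripper_force": force on a finger pad.
Only numpy, scipy, OpenCV 4.12 (cv2) and the standard library are available. Lean on these libraries where they do the work, as an engineer would, in place of code of your own. Each camera call takes 0.05 s, during which the arm holds its last target. There are 200 camera calls.

## Working session

There is one attempt and no reset: what is moved stays moved. The work goes in short steps, Python scripts to look and compute and a tool call to move; the robot and the scene stay as the last step left them, time stands still between calls to the robot, and variables do not carry over. Pictures are saved under pics/ and viewed, at most 10 in all, crops included, and the job is handed in when it is done.

Besides the shell and the picture viewer there is one more tool, called after ">>>" as name(argument=value, ...) on one line, values as JSON. arm_command: Moves the arm, as the interface text tells. Its arguments: {"type":"object","properties":{"deltas":{"type":"array"}},"required":["deltas"]}

```bash
mkdir -p pics
cat > h.py <<'E'
import numpy as np, cv2
from station import sense, capture, finish_job, tip_reach
def K(c):
    f=200/np.tan(np.radians(c["fovy"]/2)); return np.array([[f,0,c["cx"]],[0,f,c["cy"]],[0,0,1.]])
def ray(c,uv):
    R=cv2.Rodrigues(np.array(c["rvec"],float))[0]; o=-R.T@np.array(c["tvec"],float).ravel()
    d=R.T@np.linalg.inv(K(c))@np.array([uv[0],uv[1],1.]); return o,d/np.linalg.norm(d)
def onz(c,uv,z):
    o,d=ray(c,uv); return o+d*(z-o[2])/d[2]
def proj(c,P):
    return cv2.projectPoints(np.array(P,float).reshape(-1,3),np.array(c["rvec"],float),np.array(c["tvec"],float),K(c),None)[0].reshape(-1,2)
def tri(c1,a,c2,b):
    o1,d1=ray(c1,a);o2,d2=ray(c2,b)
    s=np.linalg.lstsq(np.c_[d1,-d2],o2-o1,rcond=None)[0]
    p,q=o1+s[0]*d1,o2+s[1]*d2; return (p+q)/2,np.linalg.norm(p-q)
E
python3 - <<'E'
from h import *
print(tip_reach, sense())
for n in("scene","top","wrist"):
    c=capture(n); cv2.imwrite(f"pics/{n}0.png",c["pixels"]); print(n,c["fovy"],ray(c,(320,200)))
E
```

```text
0.019 {'time_s': 0.0, 'joints': array([ 8.88427466e+01,  2.20906295e+01,  3.80022429e-01, -3.05736603e-02,
       -6.84105339e+01, -1.48192575e+01]), 'joint_velocities': array([-0.04463148, -0.06441259, -0.03088929, -0.02258339, -0.03163656,
        0.0408293 ]), 'effort': array([-2.02130018e-04, -3.90662062e+01,  1.87402207e+01,  4.21992347e+00,
        1.09729345e-02, -1.85440126e-04]), 'tcp_pos': array([0.17179763, 0.60025981, 0.20435858]), 'ee_rot': array([[ 9.61320427e-01, -2.75431926e-01, -5.38774493e-04],
       [-2.75432446e-01, -9.61318127e-01, -2.10380536e-03],
       [ 6.15214763e-05,  2.17082705e-03, -9.99997642e-01]]), 'wrist_force': array([-0.59617433,  1.46883858, -0.3207965 ]), 'moment': array([ 0.00660857, -0.00938342, -0.0446458 ]), 'gripper_force': 0.0, 'gripper_width': 0.9975102154669561}
scene 43.53607590079466 (array([ 0.02861837, -0.74887217,  0.61501761]), array([ 0.56836357,  0.68949912, -0.44894745]))
top 47.19205134687341 (array([0.29925627, 0.11417944, 1.12077698]), array([ 0.33532198, -0.12262098, -0.93408954]))
wrist 59.63567064177612 (array([0.25072187, 0.57799132, 0.3818597 ]), array([-0.29866899,  0.0838449 , -0.95066654]))
```

View pics/scene0.png

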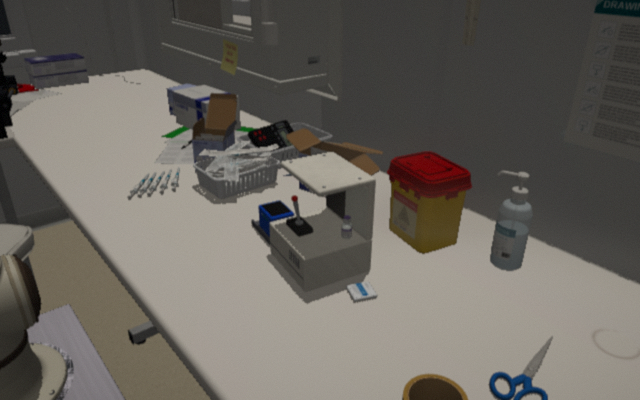

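View pics/top0.png

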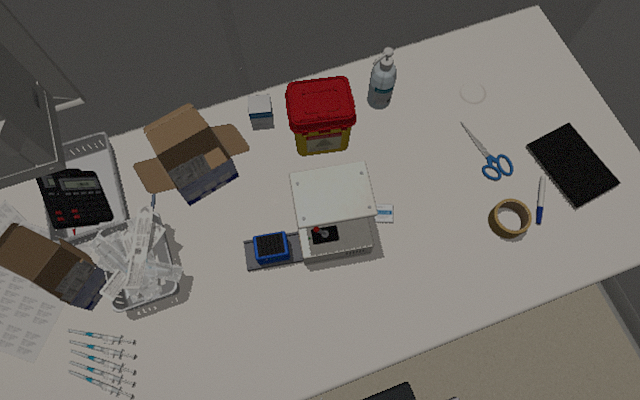

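The scene view shows the lamp at about (320,235), the pack at (275,215), the red ball at (295,199), the vial at (347,228) and the swabs at (362,291). In the top view the hood spans (290,170)-(376,225), with the pack at (270,247) and the dock's outer end at (247,253).

Run:
```python
from h import *
t=capture("top"); s=capture("scene")
def mask(c,kind,box):
    im=cv2.cvtColor(c["pixels"],cv2.COLOR_BGR2HSV); x0,y0,x1,y1=box
    H,S,V=cv2.split(im)
    m={"red":((H<10)|(H>170))&(S>120)&(V>50),"blue":(H>100)&(H<130)&(S>120)&(V>40)}[kind]
    o=np.zeros(m.shape,np.uint8); o[y0:y1,x0:x1]=m[y0:y1,x0:x1]*255; return o
def cen(m): y,x=np.nonzero(m); return np.array([x.mean(),y.mean()]),len(x)
rt=cen(mask(t,"red",(300,220,345,245))); rs=cen(mask(s,"red",(285,190,310,212))); print(rt,rs)
print("ball",tri(t,rt[0],s,rs[0]))
b=mask(t,"blue",(240,225,305,275)); print("blue",cv2.minAreaRect(cv2.findNonZero(b)))
q=cv2.boxPoints(cv2.minAreaRect(cv2.findNonZero(b))); print([onz(t,p,.068).round(3) for p in q])
for n,c,box in(("t",t,(230,150,400,280)),("s",s,(240,140,400,310))):
    x0,y0,x1,y1=box; cv2.imwrite(f"pics/c{n}.png",cv2.resize(cv2.convertScaleAbs(c["pixels"][y0:y1,x0:x1],alpha=1.3),None,fx=4 if n=="t" else 3.5,fy=4 if n=="t" else 3.5,interpolation=cv2.INTER_CUBIC))
```

```text
(array([315.74074074, 228.92592593]), 27) (array([294.09090909, 198.09090909]), 22)
ball (array([0.58949724, 0.01848567, 0.14212734]), np.float64(0.0009707176307887937))
blue ((270.6280212402344, 247.70399475097656), (28.979446411132812, 34.07767868041992), 79.69515228271484)
[array([0.647, 0.162, 0.068]), array([0.633, 0.082, 0.068]), array([0.563, 0.093, 0.068]), array([0.577, 0.172, 0.068])]
```

View pics/ct.png

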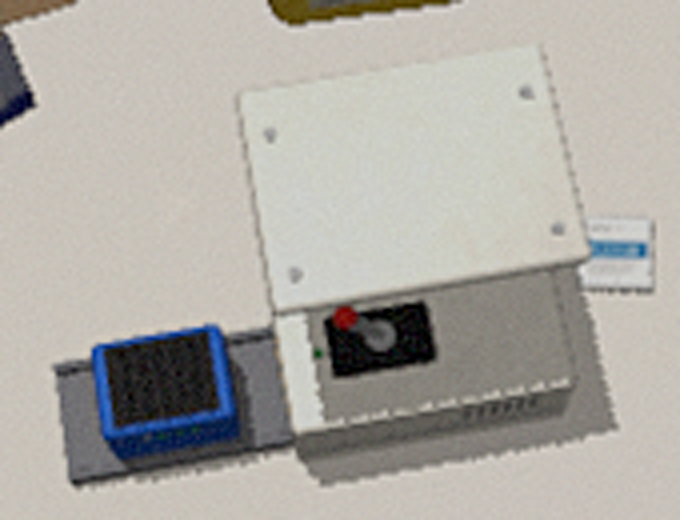

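View pics/cs.png

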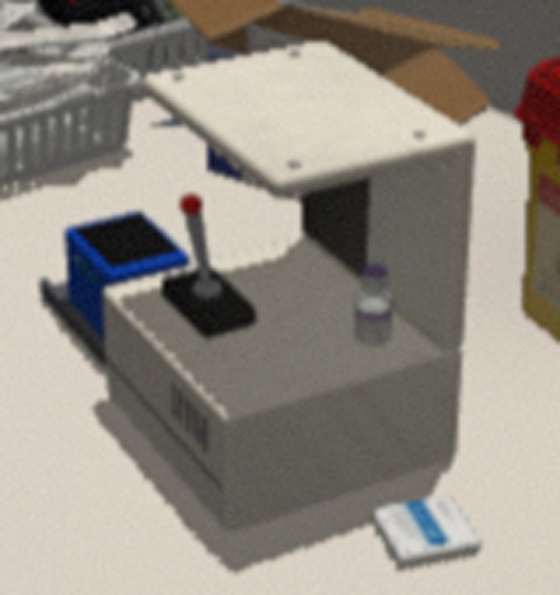

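The top crop shows the hood quad at (240,93), (543,45), (590,257) and (275,310). The base's top front edge runs (300,432) to (575,382), and the pack's top is (92,345), (220,325), (235,415), (107,437). The scene crop shows the vial at (373,305), behind and to the right of the switch.

Run:
```python
from h import *
t=capture("top"); s=capture("scene")
f=lambda p:np.array(p)/4+[230,150]; g=lambda p:np.array(p)/3.5+[240,140]
h=np.array([onz(t,f(p),.217) for p in [(240,93),(543,45),(590,257),(275,310)]]) # BL(+x,+y) BR FR FL
for a in h: print("hood",a.round(4))
b=np.array([onz(t,f(p),.08) for p in [(300,432),(575,382)]]); print("base",b.round(4))
k=np.array([onz(t,f(p),.068) for p in [(92,345),(220,325),(235,415),(107,437)]]); print("pack",k.round(4),k.mean(0), np.linalg.norm(np.roll(k,-1,0)-k,axis=1))
ey=(h[0]-h[1])+(h[3]-h[2])+(b[0]-b[1])+(k[0]-k[1])+(k[3]-k[2]); yaw=np.arctan2(-ey[0],ey[1]); print("yaw",np.degrees(yaw),[np.degrees(np.arctan2(-v[0],v[1])) for v in (h[0]-h[1],h[3]-h[2],b[0]-b[1],k[0]-k[1],k[3]-k[2])])
ex=np.array([np.cos(yaw),np.sin(yaw),0]); ey=np.array([-ex[1],ex[0],0])
o1=h.mean(0)-ex*.0155; o2=b.mean(0)+ex*.08; ball=np.array([.5895,.0185,.142])
o3=ball-ex*-.035-ey*(.025+.05*np.sin(.42)); print("origins",o1,o2,o3)
o=(o1+o2+o3)/3; o[2]=0
T=lambda p:np.array([(p-o)@ex,(p-o)@ey,p[2]]).round(4)
print("o",o,"pack in lamp",T(k.mean(0)),"k",[T(p) for p in k],"ball",T(ball))
print("dockend",[T(onz(t,f(p),.016)) for p in((55,367),(75,487))])
print("vial",T(onz(s,g((373,340)),.08)),T(onz(s,g((376,270)),.127)),"tcp",T(sense()["tcp_pos"]))
```

```text
hood [0.7043 0.0348 0.217 ]
hood [ 0.6738 -0.1297  0.217 ]
hood [ 0.5519 -0.1059  0.217 ]
hood [0.582  0.0578 0.217 ]
base [[ 0.5499  0.0603  0.08  ]
 [ 0.5219 -0.1008  0.08  ]]
pack [[0.6461 0.1582 0.068 ]
 [0.6312 0.0826 0.068 ]
 [0.5758 0.0921 0.068 ]
 [0.5895 0.1668 0.068 ]] [0.61067081 0.12493391 0.068     ] [0.07709911 0.05625118 0.0758579  0.05725706]
yaw -10.389671768966185 [np.float64(-10.533709198207086), np.float64(-10.40427332067687), np.float64(-9.88213682429201), np.float64(-11.119975122996024), np.float64(-10.392007341031281)]
origins [ 0.61277202 -0.0329456   0.217     ] [ 0.61460407 -0.03464175  0.08      ] [ 0.61574078 -0.0324558   0.142     ]
o [ 0.61437229 -0.03334772  0.        ] pack in lamp [-0.0322  0.155   0.068 ] k [array([-0.0033,  0.1942,  0.068 ]), array([-0.0043,  0.1171,  0.068 ]), array([-0.0606,  0.1165,  0.068 ]), array([-0.0606,  0.1923,  0.068 ])] ball [-0.0338  0.0465  0.142 ]
dockend [array([0.003 , 0.2239, 0.016 ]), array([-0.0744,  0.2205,  0.016 ])]
vial [ 0.0366 -0.0553  0.08  ] [ 0.0371 -0.0551  0.127 ] tcp [-0.5495  0.5439  0.2052]
```

```bash
cat >> h.py <<'E'
yaw=np.radians(-10.4); O=np.array([.6144,-.0333,0])
RL=cv2.Rodrigues(np.array([0,0,yaw]))[0]
def lamp(p): return RL.T@(np.array(p)-O)
def go(tip,lean=42):   # tip = fingertip position, lamp frame
    a=np.radians(lean); z=RL@[np.sin(a),0,-np.cos(a)]; y=RL@[0,-1.,0]; Rt=np.c_[np.cross(y,z),y,z]
    s=sense(); R=s["ee_rot"]; tcp=O+RL@np.array(tip)-tip_reach*z
    r=cv2.Rodrigues(R.T@Rt)[0].ravel(); d=R.T@(tcp-s["tcp_pos"])*100
    print("row",r.round(3),d.round(2),"tip lamp",lamp(s["tcp_pos"]+R[:,2]*tip_reach).round(4),"F lamp",(RL.T@s["wrist_force"]).round(1),"t",s["time_s"])
E
python3 - <<'E'
from h import *
t=capture("top"); print([lamp(onz(t,p,.1)).round(3) for p in((180,270),(150,207),(237,175))])
go((-.035,.245,.22))
E
```

```text
[array([-0.063,  0.363,  0.1  ]), array([0.101, 0.423, 0.1  ]), array([0.147, 0.21 , 0.1  ])]
row [ 0.036  0.732 -0.093] [52.86 24.86 -2.87] tip lamp [-0.5496  0.5438  0.1863] F lamp [ 0.2 -0.1 -0. ] t 0.4
```

>>> arm_command(deltas=[[0.036,0.73,-0.093,40,19,-6,1],[0.036,0.73,-0.093,40,19,-6,1],[0.036,0.73,-0.093,40,19,-6,1],[0.036,0.73,-0.093,40,19,-6,1],[0.036,0.73,-0.093,52.9,24.9,-2.9,1],[0.036,0.73,-0.093,52.9,24.9,-2.9,1],[0.036,0.73,-0.093,52.9,24.9,-2.9,1],[0.036,0.73,-0.093,52.9,24.9,-2.9,1]])

```text
time_s: 1.07
tcp_pos: [0.4213, 0.3804, 0.2291]
ee_rot: [[0.733, -0.177, 0.656], [-0.13, -0.984, -0.12], [0.667, 0.003, -0.745]]
wrist_force: [1.6, 0.3, -0.1]
gripper_width: 0.478
gripper_force: 0.0
```

```bash
python3 -c "
from h import *
go((-.035,.245,.22))"
```

```text
row [-0.     0.002  0.005] [16.43 12.79 14.11] tip lamp [-0.252   0.3721  0.215 ] F lamp [ 1.5  0.6 -0.1] t 1.0667
```

>>> arm_command(deltas=[[0,0.002,0.005,16.4,12.8,14.1,1],[0,0.002,0.005,16.4,12.8,14.1,1],[0,0.002,0.005,16.4,12.8,14.1,1],[0,0.002,0.005,16.4,12.8,14.1,1],[0,0.002,0.005,16.4,12.8,14.1,1],[0,0.002,0.005,16.4,12.8,14.1,1],[0,0.002,0.005,16.4,12.8,14.1,1],[0,0.002,0.005,16.4,12.8,14.1,1]])

```text
time_s: 1.73
tcp_pos: [0.6126, 0.2139, 0.2349]
ee_rot: [[0.729, -0.19, 0.657], [-0.144, -0.982, -0.124], [0.669, -0.004, -0.743]]
wrist_force: [-0.7, 0.1, -0.5]
gripper_width: 0.004
gripper_force: 0.0
```

```bash
python3 -c "
from h import *
go((-.033,.235,.038))
c=capture('wrist'); cv2.imwrite('pics/w1.png',c['pixels'])"
```

```text
row [ 0.003  0.    -0.01 ] [-12.17   0.85  13.64] tip lamp [-0.0337  0.2428  0.2208] F lamp [-0.8 -0.  -0.5] t 1.7333
```

View pics/w1.png

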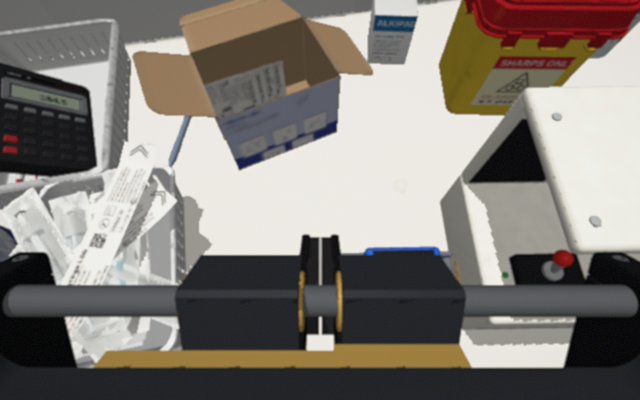

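The wrist view shows the closed jaws at (320,265) with the basket left of them and the pack's blue edge at (400,250). The lamp is to the right with the red ball at (562,258). The way down is clear.

>>> arm_command(deltas=[[0,0,-0.01,0,1.8,0,1],[0,0,-0.01,-6,1.8,6.8,1],[0,0,-0.01,-6,1.8,6.8,1],[0,0,-0.01,-12.1,1.8,13.6,1],[0,0,-0.01,-12.1,1.8,13.6,1],[0,0,-0.01,-12.1,1.8,13.6,1],[0,0,-0.01,-12.1,1.8,13.6,1],[0,0,-0.01,-12.1,1.8,13.6,1]])

```text
time_s: 2.45
tcp_pos: [0.6081, 0.2241, 0.0775]
ee_rot: [[0.757, -0.206, 0.62], [-0.129, -0.978, -0.166], [0.64, 0.046, -0.767]]
wrist_force: [-0.1, -0.4, 0.3]
gripper_width: 0.009
gripper_force: 0.0
```

```bash
python3 -c "
from h import *
go((-.033,.18,.038))"
```

```text
row [0.052 0.038 0.01 ] [-1.16  7.06  2.77] tip lamp [-0.0405  0.2511  0.0629] F lamp [-0.  -0.4  0.3] t 2.45
```

>>> arm_command(deltas=[[0.052,0.038,0.01,-1.2,2.5,2.8,1],[0.052,0.038,0.01,-1.2,2.5,2.8,1],[0.052,0.038,0.01,-1.2,2.5,2.8,1]])

```text
time_s: 2.7
tcp_pos: [0.6146, 0.2166, 0.0829]
ee_rot: [[0.75, -0.221, 0.624], [-0.144, -0.974, -0.172], [0.646, 0.039, -0.762]]
wrist_force: [0.0, 0.7, 0.9]
gripper_width: 0.005
gripper_force: 0.0
```

```bash
python3 -c "
from h import *
go((-.033,.18,.038)); s=sense();print(s['joints'].round(1),s['joint_velocities'].round(1))"
```

```text
row [ 0.057  0.031 -0.006] [-2.    6.45  2.67] tip lamp [-0.0327  0.2447  0.0684] F lamp [-0.1  0.7  0.9] t 2.7
[ 24.8  22.6 -48.3 117.6 -28.1 -60. ] [-0.4 -0.5 -0.3  0.3  0.1 -0. ]
```

```bash
python3 -c "
from h import *
go((-.033,.225,.10),25)"
```

```text
row [ 0.055 -0.266 -0.014] [ 2.53  2.19 -2.25] tip lamp [-0.0327  0.2447  0.0684] F lamp [-0.1  0.7  0.9] t 2.7
```

>>> arm_command(deltas=[[0.055,-0.266,-0.014,2.5,2.2,-2.3,1],[0.055,-0.266,-0.014,2.5,2.2,-2.3,1],[0.055,-0.266,-0.014,2.5,2.2,-2.3,1],[0.055,-0.266,-0.014,2.5,2.2,-2.3,1],[0.055,-0.266,-0.014,2.5,2.2,-2.3,1],[0.055,-0.266,-0.014,2.5,2.2,-2.3,1]])

```text
time_s: 3.2
tcp_pos: [0.6176, 0.1925, 0.1193]
ee_rot: [[0.883, -0.19, 0.43], [-0.166, -0.982, -0.092], [0.439, 0.01, -0.898]]
wrist_force: [1.4, -0.3, 0.8]
gripper_width: 0.001
gripper_force: 0.0
```

```bash
python3 -c "
from h import *
go((-.033,.225,.038),25); s=sense();print(s['joints'].round(1))"
```

```text
row [ 0.013 -0.018 -0.004] [-3.12 -0.3   5.6 ] tip lamp [-0.0293  0.2224  0.1022] F lamp [1.4 0.  0.8] t 3.2
[ 35.2  18.9 -38.5  54.  -23.5  -4.5]
```

>>> arm_command(deltas=[[0.013,-0.018,0,-1.5,-0.3,2.8,1],[0.013,-0.018,0,-3.1,-0.3,5.6,1],[0.013,-0.018,0,-3.1,-0.3,5.6,1],[0.013,-0.018,0,-3.1,-0.3,5.6,1],[0.013,-0.018,0,-3.1,-0.3,5.6,1],[0.013,-0.018,0,-3.1,-0.3,5.6,1]])

```text
time_s: 3.7
tcp_pos: [0.6157, 0.1947, 0.055]
ee_rot: [[0.89, -0.186, 0.417], [-0.169, -0.982, -0.079], [0.425, 0.0, -0.905]]
wrist_force: [-0.8, 1.0, 0.3]
gripper_width: 0.005
gripper_force: 0.0
```

```bash
python3 -c "
from h import *
go((-.033,.18,.038),25); s=sense();print(s['joints'].round(1))"
```

```text
row [ 0.003 -0.002 -0.005] [-0.07  4.44 -0.06] tip lamp [-0.0318  0.2244  0.0378] F lamp [-1.   0.8  0.3] t 3.7
[ 26.3  23.3 -44.7  84.5 -14.9 -28.6]
```

>>> arm_command(deltas=[[0,0,0,0,0.7,0,1],[0,0,0,0,1.4,0,1],[0,0,0,0,2.1,0,1],[0,0,0,0,2.8,0,1],[0,0,0,0,2.8,0,1]])

```text
time_s: 4.12
tcp_pos: [0.6101, 0.1684, 0.0553]
ee_rot: [[0.89, -0.184, 0.417], [-0.167, -0.983, -0.077], [0.424, -0.001, -0.905]]
wrist_force: [-2.3, 1.8, 1.0]
gripper_width: 0.004
gripper_force: 1.1
```

```bash
python3 -c "
from h import *
go((-.033,.18,.038),25); s=sense();print(s['joints'].round(1))"
```

```text
row [ 0.    -0.002 -0.003] [-0.03  1.77 -0.01] tip lamp [-0.0326  0.1977  0.0381] F lamp [-2.6  1.4  1. ] t 4.1167
[ 21.3  22.  -46.8  92.7 -12.9 -32.2]
```

>>> arm_command(deltas=[[0,0,0,0,0.4,0,1],[0,0,0,0,0.8,0,1],[0,0,0,0,1.2,0,1],[0,0,0,0,1.2,0,1]])

```text
time_s: 4.45
tcp_pos: [0.608, 0.1578, 0.0549]
ee_rot: [[0.89, -0.181, 0.417], [-0.165, -0.983, -0.076], [0.424, -0.002, -0.906]]
wrist_force: [-1.9, 4.6, 3.2]
gripper_width: 0.004
gripper_force: 2.7
```

```bash
python3 -c "
from h import *
go((-.033,.18,.038),25); s=sense();print(s['joints'].round(1))
t=capture('top'); cv2.imwrite('pics/t2.png',cv2.resize(t['pixels'][170:290,230:390],None,fx=4.5,fy=4.5,interpolation=cv2.INTER_CUBIC))"
```

```text
row [-0.001 -0.002 -0.001] [-0.01  0.69 -0.04] tip lamp [-0.0327  0.1869  0.0377] F lamp [-2.7  4.2  3.2] t 4.45
[ 19.   21.6 -47.5  96.5 -12.1 -33.8]
```

View pics/t2.png

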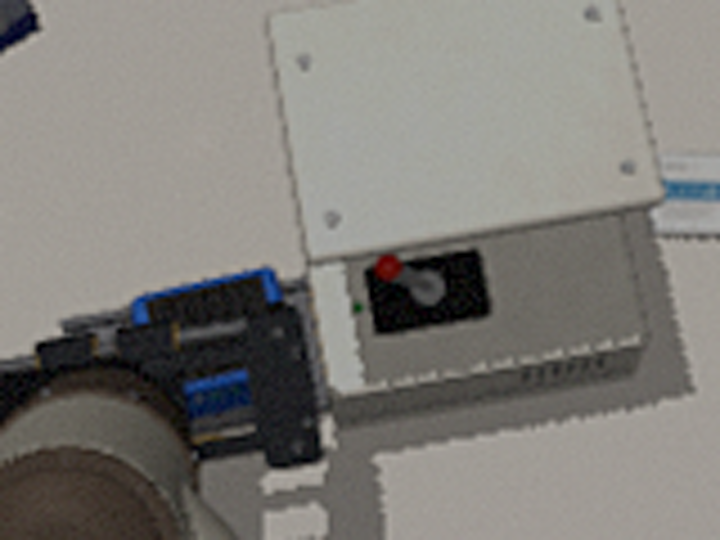

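The pack has moved, and its far inner top corner is now at crop (275,270). A small gap to the lamp is left, and the gripper body sits just beside the lamp above the base.

>>> arm_command(deltas=[[0,0,0,0,0.3,0,1],[0,0,0,0,0.6,0,1],[0,0,0,0,0.8,0,1],[0,0,0,0,0.8,0,1]])

```text
time_s: 4.83
tcp_pos: [0.6067, 0.1503, 0.0549]
ee_rot: [[0.891, -0.181, 0.417], [-0.165, -0.983, -0.075], [0.424, -0.001, -0.906]]
wrist_force: [-2.3, 5.4, 3.3]
gripper_width: 0.006
gripper_force: 2.8
```

```bash
python3 -c "
from h import *
go((-.033,.17,.038),25); s=sense();print(s['joints'].round(1))
t=capture('top'); print(lamp(onz(t,(230+275/4.5,170+270/4.5),.068)))
im=cv2.cvtColor(t['pixels'],cv2.COLOR_BGR2HSV);m=cv2.inRange(im,(100,120,40),(130,255,255));m[:225]=0;m[:,:255]=0;m[255:]=0;m[:,305:]=0
y,x=np.nonzero(m);i=x.argmax();print(x.max(),y[x==x.max()],lamp(onz(t,(x.max()+.5,y[x==x.max()].min()),.068)))"
```

```text
row [-0.001 -0.002 -0.001] [-0.01  0.91 -0.05] tip lamp [-0.0327  0.1792  0.0377] F lamp [-3.3  4.9  3.3] t 4.8333
[ 17.5  21.4 -48.   99.  -11.5 -34.8]
[-0.00380216  0.10212359  0.068     ]
295 [234 235 236] [-0.0155146   0.09328946  0.068     ]
```

>>> arm_command(deltas=[[0,0,0,0,0.2,0,1],[0,0,0,0,0.4,0,1],[0,0,0,0,0.5,0,1],[0,0,0,0,0.5,0,1]])

```text
time_s: 5.22
tcp_pos: [0.6058, 0.1456, 0.0549]
ee_rot: [[0.891, -0.181, 0.417], [-0.164, -0.984, -0.075], [0.424, -0.001, -0.906]]
wrist_force: [-1.4, 4.6, 3.3]
gripper_width: 0.001
gripper_force: 3.0
```

>>> arm_command(deltas=[[0,0,0,0,0.15,0,1],[0,0,0,0,0.3,0,1],[0,0,0,0,0.3,0,1]])

```text
time_s: 5.47
tcp_pos: [0.6056, 0.1445, 0.0551]
ee_rot: [[0.891, -0.178, 0.417], [-0.163, -0.984, -0.072], [0.424, -0.004, -0.906]]
wrist_force: [-0.0, 8.9, 2.0]
gripper_width: 0.009
gripper_force: 4.8
```

```bash
python3 -c "
from h import *
go((-.033,.17,.038),25); s=sense();print(s['joints'].round(1))"
```

```text
row [-0.005 -0.001  0.001] [-0.02  0.33 -0.02] tip lamp [-0.0327  0.1733  0.0379] F lamp [-1.6  8.7  2. ] t 5.4667
[ 15.9  21.1 -48.3 101.6 -10.8 -35.9]
```

>>> arm_command(deltas=[[0,0,0,0,0.4,0,1],[0,0,0,0,0.4,0,1],[0,0,0,0,0.4,0,1]])

```text
time_s: 5.72
tcp_pos: [0.6054, 0.1436, 0.0556]
ee_rot: [[0.892, -0.173, 0.418], [-0.16, -0.985, -0.066], [0.423, -0.008, -0.906]]
wrist_force: [2.3, 15.2, -0.7]
gripper_width: 0.004
gripper_force: 7.8
```

```bash
python3 -c "
from h import *
go((-.033,.20,.038),25); s=sense();print(s['joints'].round(1))"
```

```text
row [-0.01  -0.     0.004] [-0.02 -2.77  0.05] tip lamp [-0.0328  0.1725  0.0384] F lamp [-0.5 15.3 -0.7] t 5.7167
[ 15.2  21.  -48.3 103.  -10.3 -36.4]
```

>>> arm_command(deltas=[[0,0,0,0,-0.8,0,1],[0,0,0,0,-3,0,1],[0,0,0,0,-3.5,0,1],[0,0,0,1.7,-3.5,-3.6,1],[0,0,0,3.4,-3.5,-7.2,1],[0,0,0,6.4,-3.5,-13.5,1],[0,0,0,8.5,-3.5,-18,1],[0,0,0,8.5,-3.5,-18,1]])

```text
time_s: 6.38
tcp_pos: [0.6242, 0.1619, 0.1661]
ee_rot: [[0.889, -0.191, 0.417], [-0.168, -0.982, -0.091], [0.427, 0.011, -0.904]]
wrist_force: [2.4, -0.6, 1.2]
gripper_width: 0.005
gripper_force: 0.0
```

```bash
python3 -c "
from h import *
go((-.14,.09,.22),38); s=sense();print(s['joints'].round(1))
t=capture('top'); cv2.imwrite('pics/t3.png',cv2.resize(t['pixels'][170:290,230:390],None,fx=4.5,fy=4.5,interpolation=cv2.INTER_CUBIC))"
```

```text
row [ 0.015  0.222 -0.003] [ -8.41  10.59 -11.46] tip lamp [-0.0175  0.1935  0.1489] F lamp [ 2.5 -0.1  1.2] t 6.3833
[ 35.1  15.7 -32.1  38.7 -30.2  12.2]
```

View pics/t3.png

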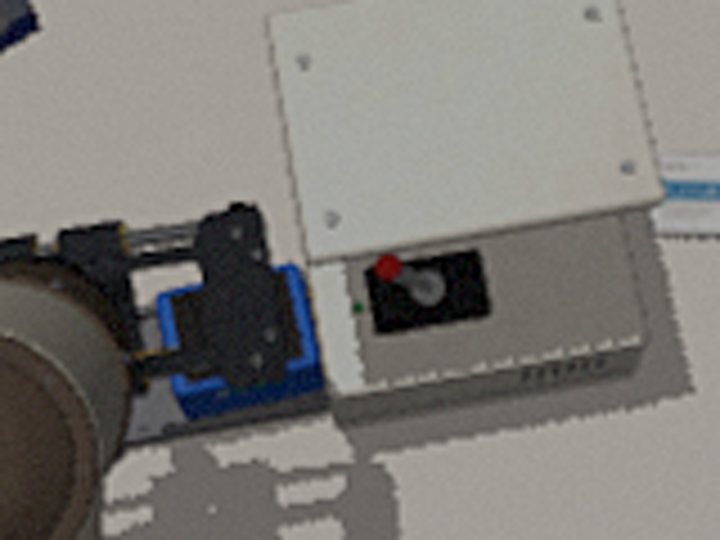

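The pack's top is at (160,290)-(320,350) and its end face meets the lamp's side, so it is flush. The ball is still at (388,267). Next I back the tool out to the front and lean it for the toggle.

>>> arm_command(deltas=[[0.015,0.222,0,-8.4,0.4,-11.5,1],[0.015,0.222,0,-8.4,0.4,-11.5,1],[0.015,0.222,0,-8.4,0.4,-11.5,1],[0.015,0.222,0,-8.4,0.4,-11.5,1],[0.015,0.222,0,-8.4,10.6,-11.5,1],[0.015,0.222,0,-8.4,10.6,-11.5,1],[0.015,0.222,0,-8.4,10.6,-11.5,1],[0.015,0.222,0,-8.4,10.6,-11.5,1]])

```text
time_s: 7.1
tcp_pos: [0.4797, 0.0783, 0.2366]
ee_rot: [[0.768, -0.188, 0.612], [-0.151, -0.982, -0.112], [0.622, -0.006, -0.783]]
wrist_force: [0.4, 0.1, 0.0]
gripper_width: 0.009
gripper_force: 0.0
```

```bash
python3 -c "
from h import *
go((-.1,.078,.14),42); s=sense();print(s['joints'].round(1))
go((-.1,.078,.14),35)
t=capture('top')
im=cv2.cvtColor(t['pixels'],cv2.COLOR_BGR2HSV);m=cv2.inRange(im,(100,120,40),(130,255,255));m[:215]=0;m[:,:255]=0;m[270:]=0;m[:,310:]=0
c=max(cv2.findContours(m,0,2)[0],key=cv2.contourArea)
print([lamp(onz(t,p,.068)).round(3) for p in cv2.boxPoints(cv2.minAreaRect(c))])"
```

```text
row [-0.     0.062 -0.01 ] [-2.    0.76  8.94] tip lamp [-0.1408  0.0854  0.2217] F lamp [0.3 0.1 0. ] t 7.1
[ 31.9  -8.7 -59.2  71.1 -26.3 -15.1]
row [-0.001 -0.061 -0.01 ] [-1.76  0.76  8.94] tip lamp [-0.1408  0.0854  0.2217] F lamp [0.3 0.1 0. ] t 7.1
[array([-0.005,  0.17 ,  0.068]), array([-0.001,  0.09 ,  0.068]), array([-0.072,  0.086,  0.068]), array([-0.075,  0.164,  0.068])]
```

>>> arm_command(deltas=[[0,0,-0.01,-1.9,0.8,8.9,1],[0,0,-0.01,-1.9,0.8,8.9,1],[0,0,-0.01,-1.9,0.8,8.9,1],[0,0,-0.01,-1.9,0.8,8.9,1],[0,0,-0.01,-1.9,0.8,8.9,1]])

```text
time_s: 7.57
tcp_pos: [0.5211, 0.0653, 0.1754]
ee_rot: [[0.795, -0.176, 0.58], [-0.144, -0.984, -0.1], [0.589, -0.004, -0.808]]
wrist_force: [-9.6, 33.5, -10.1]
gripper_width: 0.004
gripper_force: 0.0
```

```bash
python3 -c "
from h import *
go((-.03,.078,.13),38); s=sense();print(s['joints'].round(1))"
```

```text
row [-0.006  0.034  0.002] [3.69 0.26 6.46] tip lamp [-0.0984  0.0803  0.1601] F lamp [-15.5  31.2 -10.1] t 7.5667
[ 4.000e+00  1.000e-01 -5.890e+01  1.177e+02 -9.100e+00 -3.960e+01]
```

>>> arm_command(deltas=[[0,0,0,0,0,-1,1],[0,0,0,0,0,-1,1]])

```text
time_s: 7.73
tcp_pos: [0.5167, 0.0623, 0.1858]
ee_rot: [[0.792, -0.183, 0.583], [-0.149, -0.983, -0.106], [0.592, -0.003, -0.806]]
wrist_force: [-0.5, 1.3, -0.7]
gripper_width: 0.005
gripper_force: 0.0
```

```bash
python3 -c "
from h import *
go((-.03,.078,.13),38); s=sense();print(s['joints'].round(1))
t=capture('scene'); cv2.imwrite('pics/s4.png',cv2.resize(t['pixels'][90:310,180:420],None,fx=2.5,fy=2.5,interpolation=cv2.INTER_CUBIC))"
```

```text
row [-0.001  0.03  -0.004] [ 3.35 -0.16  7.53] tip lamp [-0.1021  0.0764  0.1705] F lamp [-0.8  1.2 -0.7] t 7.7333
[  9.4  -1.3 -59.7 105.1 -11.9 -31.8]
```

View pics/s4.png

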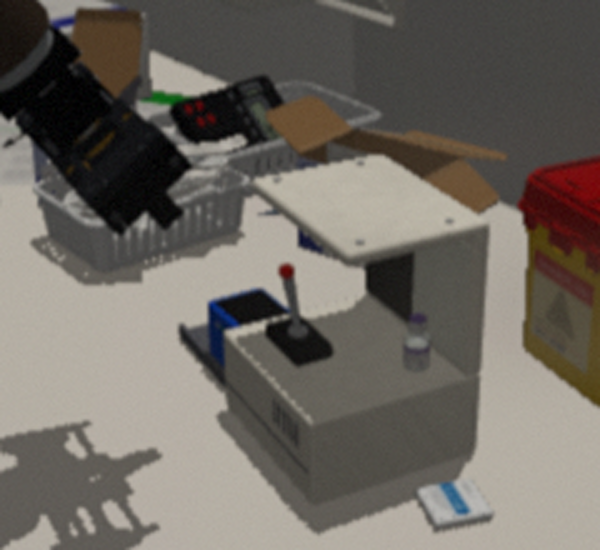

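The scene shows no contact: the gripper is in free air and the pack is flush. The force was inertial, from a wrist near singularity with j4 and j5 at their limits. I'll fit a simple kinematic model to the logged poses so I can pick a reachable lean direction.

```bash
cat > kin.py <<'E'
import numpy as np
from scipy.optimize import least_squares
from scipy.spatial.transform import Rotation as Ro
D=[([88.84,22.09,.38,-.03,-68.41,-14.82],[.1718,.6003,.2044],[[.9613,-.2754,-.0005],[-.2754,-.9613,-.0021],[0,.0022,-1]]),
([24.8,22.6,-48.3,117.6,-28.1,-60.],[.6146,.2166,.0829],[[.75,-.221,.624],[-.144,-.974,-.172],[.646,.039,-.762]]),
([35.2,18.9,-38.5,54,-23.5,-4.5],[.6176,.1925,.1193],[[.883,-.19,.43],[-.166,-.982,-.092],[.439,.01,-.898]]),
([26.3,23.3,-44.7,84.5,-14.9,-28.6],[.6157,.1947,.055],[[.89,-.186,.417],[-.169,-.982,-.079],[.425,0,-.905]]),
([21.3,22,-46.8,92.7,-12.9,-32.2],[.6101,.1684,.0553],[[.89,-.184,.417],[-.167,-.983,-.077],[.424,-.001,-.905]]),
([15.2,21,-48.3,103,-10.3,-36.4],[.6054,.1436,.0556],[[.892,-.173,.418],[-.16,-.985,-.066],[.423,-.008,-.906]]),
([35.1,15.7,-32.1,38.7,-30.2,12.2],[.6242,.1619,.1661],[[.889,-.191,.417],[-.168,-.982,-.091],[.427,.011,-.904]]),
([31.9,-8.7,-59.2,71.1,-26.3,-15.1],[.4797,.0783,.2366],[[.768,-.188,.612],[-.151,-.982,-.112],[.622,-.006,-.783]]),
([9.4,-1.3,-59.7,105.1,-11.9,-31.8],[.5167,.0623,.1858],[[.792,-.183,.583],[-.149,-.983,-.106],[.592,-.003,-.806]])]
# p: base yaw, yaw6, sh_r, sh_z, L1r,L1z (upper link at j2=0), L2a,L2r (forearm along/perp), lateral, wrist off, L3; S: signs
def fk(p,S,q):
    q=np.array(q); y0,c,sr,sz,ux,uz,fa,fr,lat,w,t=p
    R1=Ro.from_euler('z',q[0]+y0*100,degrees=True); R2=R1*Ro.from_euler('y',q[1],degrees=True)
    R3=R1*Ro.from_euler('y',90+q[1]*S[0]+q[2]*S[1],degrees=True)
    R4=R3*Ro.from_euler('z',S[2]*q[3],degrees=True); R5=R4*Ro.from_euler('y',S[3]*q[4],degrees=True)
    R6=R5*Ro.from_euler('z',S[4]*q[5]+c*100,degrees=True)
    pos=R1.apply([sr,lat,sz])+R2.apply([ux,0,uz])+R3.apply([fr,0,fa])+R5.apply([w,0,t])
    return pos,R6
def res(p,S):
    o=[]
    for q,x,R in D:
        P,M=fk(p,S,q); o+=[*(P-x)*5,*(M.as_matrix()-np.array(R)).ravel()]
    return np.array(o)
def fit():
    import itertools; best=None
    for S in itertools.product((1,-1),repeat=5):
        for y0 in (0,-.15):
          for c in (0,.9,1.8,-.9):
            r=least_squares(res,[y0,c,0,.2,0,.35,.35,0,0,0,.25],args=(S,),max_nfev=60)
            if best is None or r.cost<best[0]-1e-9: best=(r.cost,r.x,S)
    return best
if __name__=="__main__":
    b=fit(); print(b[0],b[1].round(3),b[2]); print(np.abs(res(b[1],b[2])).reshape(-1,12).max(1).round(4)); np.save("kp.npy",np.r_[b[1],b[2]])
E
python3 kin.py
```

```text
0.4093857445369078 [-0.024 -0.921  0.083  0.005  0.078  0.476  0.086 -0.145 -0.095 -0.121
  0.332] (1, -1, -1, -1, -1)
[0.1994 0.51   0.3483 0.0388 0.0745 0.2319 0.3795 0.1884 0.2464]
```

```bash
cat > ko.py <<'E'
from kin import *
import itertools
out=[]
for ax4 in 'xyz':
 for ax5 in 'xyz':
  for S in itertools.product((1,-1),repeat=5):
   for s2 in (90,0,180,-90):
    if ax4=='z'and ax5=='z': continue
    def M(p,q):
        return (Ro.from_euler('z',q[0]+p[0],degrees=True)*Ro.from_euler('y',s2+S[0]*q[1]+S[1]*q[2],degrees=True)*Ro.from_euler(ax4,S[2]*q[3],degrees=True)*Ro.from_euler(ax5,S[3]*q[4],degrees=True)*Ro.from_rotvec(p[4:7])*Ro.from_euler('z',S[4]*q[5],degrees=True))
    def f(p): # p0 base yaw ; fixed rot p4:7 between 5 and 6
        return np.concatenate([((M(p,q)*Ro.from_rotvec(p[1:4])).inv()*Ro.from_matrix(R)).as_rotvec() for q,x,R in D])
    for y0 in(0,):
        r=least_squares(f,[y0,0,0,.1,0,0,0],x_scale=[50,1,1,1,1,1,1],max_nfev=25); out.append((r.cost,ax4,ax5,S,s2,r.x))
out.sort(key=lambda o:o[0])
for o in out[:4]: print(o)
E
timeout 500 python3 ko.py
```

```text
(np.float64(6.822449981892072e-06), 'z', 'y', (1, -1, -1, -1, -1), 90, array([ 1.42908546e-03,  3.40291945e-05, -1.66057729e-03,  3.91773891e+00,
        3.61116598e-03,  5.00008485e-03, -5.48832534e+00]))
(np.float64(6.822450129566527e-06), 'x', 'y', (1, -1, -1, -1, -1), 0, array([ 1.42980326e-03, -8.08156042e-04, -2.55086038e-04,  1.34661538e+00,
       -2.10170777e+00,  2.36583454e-01, -2.10344318e+00]))
(np.float64(6.822450131006079e-06), 'x', 'y', (1, -1, 1, -1, -1), 180, array([ 1.42929431e-03, -8.07598378e-04, -2.61913078e-04,  1.36234865e+00,
        2.11242919e+00, -2.21396569e-01, -2.11068307e+00]))
(np.float64(6.822452307825246e-06), 'x', 'y', (1, -1, -1, -1, 1), 0, array([ 1.42963377e-03, -2.33973486e+00,  2.09758469e+00,  4.38224438e-04,
        8.59902906e-02, -1.56992927e+00, -8.56089653e-02]))
```

```bash
cat > kl.py <<'E'
from kin import D
import numpy as np
from scipy.spatial.transform import Rotation as Ro
E=lambda a,v:Ro.from_euler(a,v,degrees=True)
def rots(q):
    R1=E('z',q[0]);R2=R1*E('y',q[1]);R3=R1*E('y',90+q[1]-q[2]);R4=R3*E('z',-q[3]);R5=R4*E('y',-q[4]);R6=R5*E('z',-q[5]-90)
    return [R.as_matrix() for R in(R1,R2,R3,R4,R5,R6)]
def row(q):
    a=rots(q); return np.c_[a[0][:,:2],a[1][:,[0,2]],a[2][:,[0,2]],a[4][:,[0,2]],np.array([[0],[0],[1]])]
A=np.vstack([row(q) for q,x,R in D]); b=np.concatenate([x for q,x,R in D])
P=np.linalg.lstsq(A,b,rcond=1e-6)[0]
def fk(q): return row(q)@P, rots(q)[5]
if __name__=="__main__": print(P.round(4),np.abs(A@P-b).reshape(-1,3).max(1).round(4), np.linalg.svd(A)[1].round(3))
E
python3 kl.py
```

```text
[ 0.0811 -0.1195  0.0791  0.4737 -0.1492  0.0827 -0.1168  0.3234 -0.0058] [0.0407 0.0975 0.0722 0.0089 0.0149 0.0476 0.0785 0.0339 0.0552] [5.94  5.198 3.969 1.372 0.645 0.527 0.4   0.39  0.24 ]
```

```bash
cat > kl2.py <<'E'
from kl import *
for name,f in {"base":lambda a:np.c_[np.eye(3),a[1][:,[0,2]],a[2][:,[0,2]],a[4][:,2]],
 "base+a1":lambda a:np.c_[np.eye(3),a[0][:,0],a[1][:,2],a[2][:,[0,2]],a[4][:,2]]}.items():
    A=np.vstack([f(rots(q)) for q,x,R in D]); P,r,k,s=np.linalg.lstsq(A,b,rcond=None)
    print(name,P.round(4),np.abs(A@P-b).reshape(-1,3).max(1).round(4),s.round(2))
E
python3 kl2.py
```

```text
base [0.175  0.0397 0.1109 0.074  0.5389 0.0237 0.304  0.2446] [0.0163 0.0709 0.0485 0.0094 0.0171 0.0292 0.0878 0.023  0.0155] [5.87 5.08 3.11 0.99 0.69 0.59 0.41 0.26]
base+a1 [ 0.1766  0.0799  0.1776 -0.0538  0.5942  0.003   0.3572  0.3654] [0.0234 0.0782 0.043  0.0067 0.0091 0.0141 0.0831 0.0353 0.0143] [5.74 5.25 3.11 0.97 0.63 0.59 0.39 0.23]
```

```bash
cat > kl2.py <<'E'
from kl import *
Z=np.array([[0],[0],[1.]])
F=lambda a:np.c_[a[0][:,:2],Z,a[1][:,[0,2]],a[2][:,[0,2]],a[3][:,[0,1]],a[4][:,[0,2]]]
A=np.vstack([F(rots(q)) for q,x,R in D]); P=np.linalg.lstsq(A,b,rcond=1e-4)[0]
def fk(q): r=rots(q); return F(r)@P, r[5]
if __name__=="__main__": print(P.round(4),np.abs(A@P-b).reshape(-1,3).max(1).round(4),np.linalg.svd(A)[1].round(3))
E
python3 kl2.py
```

```text
[-2.000e-04 -4.000e-04  1.610e-01  1.000e-04  5.641e-01 -4.000e-04
  4.214e-01  1.000e-04 -1.596e-01 -6.000e-04  3.236e-01] [0.0002 0.0001 0.0008 0.0003 0.0006 0.0005 0.0005 0.0004 0.0004] [5.961 5.797 4.888 1.583 1.478 0.865 0.416 0.4   0.366 0.221 0.158]
```

```bash
cat > ik.py <<'E'
from kl2 import fk
from h import *
from scipy.optimize import least_squares
lo=np.array([-179.83,-69.29,-61.27,-181.25,-171.15,-177.46])+1.5; hi=np.array([179.83,118.12,80.66,117.63,-9.14,177.46])-1.5
def target(tip,lean,psi=0,flip=1):
    a=np.radians(lean); B=RL@cv2.Rodrigues(np.array([0,0,np.radians(psi)]))[0]
    z=B@[np.sin(a),0,-np.cos(a)]; y=B@[0,-1.*flip,0]; return O+RL@np.array(tip)-.019*z,np.c_[np.cross(y,z),y,z]
def ik(p,R,q0):
    f=lambda q:np.r_[(fk(q)[0]-p)*5,(fk(q)[1]-R).ravel()]
    r=least_squares(f,np.clip(q0,lo+.01,hi-.01),bounds=(lo,hi),x_scale=30,max_nfev=80); return r.x if r.cost<1e-5 else None
E
cat > srch.py <<'E'
from ik import *
qc=sense()["joints"]; rng=np.random.default_rng(0)
for psi in (0,-10,10):
  for flip in (1,-1):
    for lean in (30,36,42):
      S=[]
      for k in range(14):
        q0=qc if k==0 else rng.uniform(np.maximum(lo,[-80,-40,-60,-180,-120,-177]),np.minimum(hi,[80,60,40,117,-10,177]))
        q=ik(*target((-.03,.08,.13),lean,psi,flip),q0)
        if q is None or any(np.abs(q-s).max()<3 for s in S): continue
        S.append(q); q2=ik(*target((-.03,.02,.13),lean,psi,flip),q)
        print(psi,flip,lean,q.round(0),None if q2 is None else q2.round(0))
E
timeout 560 python3 srch.py
```

```text
0 1 30 [ 13.  10. -51.  84. -11. -14.] None
0 -1 30 [ 13.  10. -51.  84. -11. 166.] None
-10 1 30 [ 20.  11. -49.  72. -20. -18.] [ 11.   9. -52.  80. -15. -17.]
-10 1 36 [ 10.  10. -53. 107. -18. -43.] None
-10 -1 30 [ 20.  11. -49.  72. -20. 162.] [ 11.   9. -52.  80. -15. 163.]
-10 -1 36 [ 10.  10. -53. 107. -18. 137.] None
```

```bash
cat > srch2.py <<'E'
from ik import *
def target2(tip,lean,psi):
    a=np.radians(lean);b=np.radians(psi); z=np.array([np.sin(a)*np.cos(b),np.sin(a)*np.sin(b),-np.cos(a)]); y=np.array([0,-1.,0]); y-=z*(y@z); y/=np.linalg.norm(y)
    R=np.c_[np.cross(y,z),y,z]; return np.array(tip)-.019*z,R
g=np.array([(x,y,-z) for x in np.linspace(-.0375,.0375,9) for y in np.linspace(-.095,.095,21) for z in np.linspace(.051,.2,16)])
def clear(tip,lean,psi):
    p,R=target2(tip,lean,psi); G=p+g@R.T
    d=lambda lo_,hi_:np.linalg.norm(np.maximum(0,np.maximum(np.array(lo_)-G,G-np.array(hi_))),axis=1).min()
    return min(d((-.049,-.085,.205),(.08,.085,.217)),d((-.08,-.085,0),(.08,.085,.08)),d((-.07,.085,0),(0,.17,.068)))
def W(tip,lean,psi): p,R=target2(tip,lean,psi); return O+RL@p,RL@R
if __name__=="__main__":
  rng=np.random.default_rng(1); qc=sense()["joints"]
  tips=[(-.036,.118),(-.033,.118),(-.036,.125),(-.033,.13)]
  for psi in (-40,-30,-20,-10,0,15,30,45):
    for lean in (36,40,44):
      for x,z in tips[::1]:
        c=min(clear((x,y,z),lean,psi) for y in(.075,.05,.025))
        if c>.005: break
      else: continue
      S=[]
      for k in range(8):
        q0=qc if k==0 else np.array([rng.uniform(-60,60),5,-45,rng.uniform(-180,115),rng.uniform(-70,-12),rng.uniform(-100,100)])
        q=ik(*W((x,.075,z),lean,psi),q0)
        if q is None or any(np.abs(q-s).max()<3 for s in S): continue
        S.append(q); q2=ik(*W((x,.022,z),lean,psi),q)
        print(psi,lean,x,z,round(c,3),q.round(0),None if q2 is None else q2.round(0),flush=True)
E
timeout 570 python3 srch2.py
```

```text
-30 44 -0.036 0.118 0.008 [ 26.  16. -53.  91. -39. -37.] [ 16.  14. -56. 101. -36. -39.]
-20 40 -0.036 0.118 0.006 [ 17.  13. -55. 104. -29. -39.] [  5.  11. -56. 116. -25. -42.]
-20 44 -0.036 0.118 0.011 [ 15.  14. -56. 113. -32. -48.] None
```

```bash
cat > path.py <<'E'
from srch2 import *
def go2(tip,lean=44,psi=-30,back=0):
    s=sense(); R=s["ee_rot"]; p,Rt=W(tip,lean,psi); p=p-back*Rt[:,2]
    print("row",cv2.Rodrigues(R.T@Rt)[0].ravel().round(3),(R.T@(p-s["tcp_pos"])*100).round(2),"tip lamp",lamp(s["tcp_pos"]+R[:,2]*.019).round(4),"F",(RL.T@s["wrist_force"]).round(1),"t",s["time_s"],s["joints"].round(1))
E
python3 - <<'E'
from path import *
q=sense()["joints"]
for ln in (42,44):
  for psi in(-30,-35):
    qq=q
    for tip,bk in(((-.036,.09,.118),.08),((-.036,.09,.118),.04),((-.036,.085,.118),0),((-.036,.05,.118),0),((-.036,.022,.118),0),((-.036,.015,.118),0)):
        p,R=W(tip,ln,psi); r=ik(p-bk*R[:,2],R,qq); print(ln,psi,tip,bk,None if r is None else r.round(1),round(clear(lamp(p-bk*R[:,2]+.019*R[:,2]),ln,psi),4)); qq=q if r is None else r
go2((-.036,.09,.118),44,-30,.08)
E
```

```text
42 -30 (-0.036, 0.09, 0.118) 0.08 [ 41.4  10.5 -48.   65.1 -46.9 -21.6] 0.0719
42 -30 (-0.036, 0.09, 0.118) 0.04 [ 35.1  13.4 -49.8  74.1 -42.4 -26.5] 0.0336
42 -30 (-0.036, 0.085, 0.118) 0 [ 27.7  16.4 -51.3  85.2 -38.5 -32.3] 0.0059
42 -30 (-0.036, 0.05, 0.118) 0 [ 21.9  14.8 -53.7  91.7 -36.3 -33.6] 0.0059
42 -30 (-0.036, 0.022, 0.118) 0 [ 16.6  13.6 -55.3  97.4 -34.5 -34.6] 0.0059
42 -30 (-0.036, 0.015, 0.118) 0 [ 15.2  13.3 -55.7  98.9 -34.  -34.9] 0.0059
42 -35 (-0.036, 0.09, 0.118) 0.08 [ 43.3  12.7 -44.4  59.7 -50.8 -18. ] 0.072
42 -35 (-0.036, 0.09, 0.118) 0.04 [ 37.8  15.3 -46.6  67.1 -46.2 -22.1] 0.033
42 -35 (-0.036, 0.085, 0.118) 0 [ 31.3  18.  -48.6  76.7 -42.  -27.2] 0.004
42 -35 (-0.036, 0.05, 0.118) 0 [ 26.2  16.3 -51.4  82.2 -39.8 -28.3] 0.0037
42 -35 (-0.036, 0.022, 0.118) 0 [ 21.5  15.1 -53.3  87.2 -38.1 -29.1] 0.0037
42 -35 (-0.036, 0.015, 0.118) 0 [ 20.3  14.8 -53.7  88.5 -37.6 -29.3] 0.0037
44 -30 (-0.036, 0.09, 0.118) 0.08 [ 41.7  10.9 -49.4  68.4 -47.8 -26. ] 0.0746
44 -30 (-0.036, 0.09, 0.118) 0.04 [ 35.1  13.9 -51.   77.6 -43.5 -30.8] 0.0366
44 -30 (-0.036,
[... 204 characters left out ...]
.9] 0.0083
44 -30 (-0.036, 0.015, 0.118) 0 [ 14.7  13.8 -56.5 102.9 -35.8 -39.2] 0.0083
44 -35 (-0.036, 0.09, 0.118) 0.08 [ 43.8  13.2 -45.7  62.4 -51.6 -22.1] 0.0747
44 -35 (-0.036, 0.09, 0.118) 0.04 [ 38.1  15.8 -47.7  70.1 -47.2 -26.2] 0.0361
44 -35 (-0.036, 0.085, 0.118) 0 [ 31.3  18.4 -49.5  79.8 -43.4 -31.1] 0.0066
44 -35 (-0.036, 0.05, 0.118) 0 [ 26.   16.7 -52.3  85.6 -41.3 -32.3] 0.0063
44 -35 (-0.036, 0.022, 0.118) 0 [ 21.3  15.5 -54.2  90.7 -39.7 -33.3] 0.0063
44 -35 (-0.036, 0.015, 0.118) 0 [ 20.   15.2 -54.6  92.1 -39.2 -33.5] 0.0063
row [-0.359  0.061  0.012] [ 1.72 -4.53  0.87] tip lamp [-0.1031  0.0791  0.1706] F [-0.4  1.9  0.6] t 7.7833 [  9.6  -1.3 -59.8 105.3 -11.9 -31.9]
```

>>> arm_command(deltas=[[-0.36,0.061,0.012,1.7,-4.5,0.9,1],[-0.36,0.061,0.012,1.7,-4.5,0.9,1],[-0.36,0.061,0.012,1.7,-4.5,0.9,1],[-0.36,0.061,0.012,1.7,-4.5,0.9,1],[-0.36,0.061,0.012,1.7,-4.5,0.9,1],[-0.36,0.061,0.012,1.7,-4.5,0.9,1],[-0.36,0.061,0.012,1.7,-4.5,0.9,1]])

```text
time_s: 8.37
tcp_pos: [0.5416, 0.1093, 0.1884]
ee_rot: [[0.756, -0.382, 0.532], [-0.132, -0.885, -0.447], [0.641, 0.268, -0.719]]
wrist_force: [-0.2, -1.4, 0.4]
gripper_width: 0.005
gripper_force: 0.0
```

```bash
python3 -c "
from path import *
go2((-.036,.085,.118))"
```

```text
row [-0.004 -0.002  0.006] [0.17 0.74 8.31] tip lamp [-0.0859  0.1206  0.1747] F [ 0.1 -1.4  0.4] t 8.3667 [ 42.   11.  -49.5  68.6 -47.7 -26.1]
```

>>> arm_command(deltas=[[0,0,0,0.2,0,3,1],[0,0,0,0.2,0,5,1],[0,0,0,0.2,0,7,1],[0,0,0,0.2,0.7,8.3,1],[0,0,0,0.2,0.7,8.3,1],[0,0,0,0.2,0.7,8.3,1]])

```text
time_s: 8.87
tcp_pos: [0.5841, 0.0619, 0.1326]
ee_rot: [[0.755, -0.387, 0.529], [-0.137, -0.882, -0.45], [0.641, 0.267, -0.719]]
wrist_force: [-0.3, 0.1, -0.8]
gripper_width: 0.002
gripper_force: 0.0
```

```bash
python3 -c "
from path import *
go2((-.036,.03,.118))
t=capture('scene'); cv2.imwrite('pics/s5.png',cv2.resize(t['pixels'][130:290,230:400],None,fx=3.5,fy=3.5,interpolation=cv2.INTER_CUBIC))"
```

```text
row [-0.    -0.     0.001] [-0.1   4.82  1.83] tip lamp [-0.0356  0.0815  0.119 ] F [-0.3  0.  -0.8] t 8.8667 [ 26.9  16.6 -52.4  89.3 -39.9 -36.3]
```

View pics/s5.png

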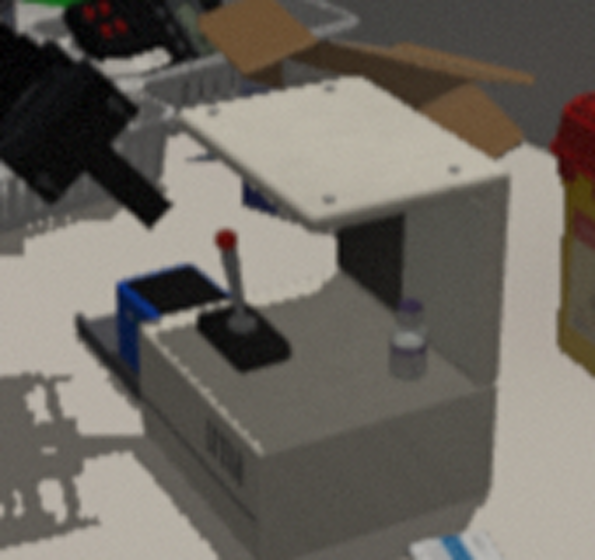

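The fingertip is at crop (158,215) and the lever is still off, with its ball at (226,239). Before sweeping I'll compare the tip's pixel with its projected position.

```bash
python3 -c "
from path import *
t=capture('scene')
for P in((-.0356,.0815,.119),(-.034,.0465,.142),(-.035,.025,.098),(-.035,.025,.08)): print(P,((proj(t,O+RL@np.array(P))[0]-[230,130])*3.5).round(0))
s=sense();R=s['ee_rot'];print(((proj(t,s['tcp_pos']+R[:,2]*.019)-[230,130])*3.5).round(0))"
```

```text
(-0.0356, 0.0815, 0.119) [197. 250.]
(-0.034, 0.0465, 0.142) [223. 239.]
(-0.035, 0.025, 0.098) [239. 318.]
(-0.035, 0.025, 0.08) [239. 344.]
[[195. 248.]]
```

```bash
python3 -c "
from path import *
t=capture('scene'); s=sense();R=s['ee_rot']
g=cv2.cvtColor(t['pixels'],cv2.COLOR_BGR2GRAY)
for d in range(-60,31,6):
    u=proj(t,s['tcp_pos']+R[:,2]*d/1000)[0]; print(d,u.round(1),((u-[230,130])*3.5).round(0),t['pixels'][int(u[1]),int(u[0])])
print(s['time_s'],s['tcp_pos'])
t2=capture('top')
for d in range(-40,31,6):
    u=proj(t2,s['tcp_pos']+R[:,2]*d/1000)[0]; print(d,u.round(1),t2['pixels'][int(u[1]),int(u[0])])
"
```

```text
-60 [259.5 176.6] [103. 163.] [11  9 11]
-54 [261.5 178.5] [110. 170.] [13 13 16]
-48 [263.5 180.4] [117. 176.] [11 12 12]
-42 [265.5 182.2] [124. 183.] [13 15 15]
-36 [267.6 184.1] [131. 189.] [13  8 12]
-30 [269.6 185.9] [138. 196.] [14 15 15]
-24 [271.6 187.7] [145. 202.] [11 13 14]
-18 [273.6 189.5] [152. 208.] [ 8 11  9]
-12 [275.5 191.3] [159. 215.] [89 95 99]
-6 [277.5 193.2] [166. 221.] [163 175 180]
0 [279.5 195. ] [173. 227.] [164 175 181]
6 [281.5 196.8] [180. 234.] [164 175 179]
12 [283.4 198.5] [187. 240.] [165 176 181]
18 [285.4 200.3] [194. 246.] [163 175 182]
24 [287.3 202.1] [201. 252.] [164 175 180]
30 [289.3 203.9] [207. 259.] [162 173 180]
9.0167 [0.58460515 0.06460445 0.13349415]
-40 [292.  246.7] [33 30 25]
-34 [292.8 245.5] [27 25 23]
-28 [293.6 244.3] [34 25 29]
-22 [294.4 243. ] [30 29 26]
-16 [295.2 241.8] [18 18 20]
-10 [295.9 240.7] [16 17 22]
-4 [296.7 239.5] [0 0 9]
2 [297.5 238.3] [21  8  2]
8 [298.2 237.2] [68 30 25]
14 [298.9 236. ] [55 36 32]
20 [299.7 234.9] [114 128 138]
26 [300.4 233.8] [159 166 168]
```

```bash
python3 -c "
from path import *
s=sense();R=s['ee_rot'];out=[]
for n,b in(('wrist',(240,150,400,290)),('top',(260,200,340,270))):
    c=capture(n); x0,y0,x1,y1=b; k=400/(x1-x0)
    im=cv2.resize(c['pixels'][y0:y1,x0:x1],(400,350),interpolation=cv2.INTER_CUBIC); im=cv2.convertScaleAbs(im,alpha=1.5,beta=15)
    for d,col in((-13,(0,255,255)),(0,(0,255,0)),(19,(255,0,255))):
        u=(proj(c,s['tcp_pos']+R[:,2]*d/1000)[0]-[x0,y0])*k; print(n,d,u.round(0)); cv2.circle(im,tuple(int(v) for v in u),3,col,1)
    out.append(im)
cv2.imwrite('pics/m.png',np.hstack(out))"
```

```text
wrist -13 [202. 248.]
wrist 0 [202. 222.]
wrist 19 [202. 190.]
top -13 [177. 207.]
top 0 [185. 194.]
top 19 [197. 176.]
```

View pics/m.png

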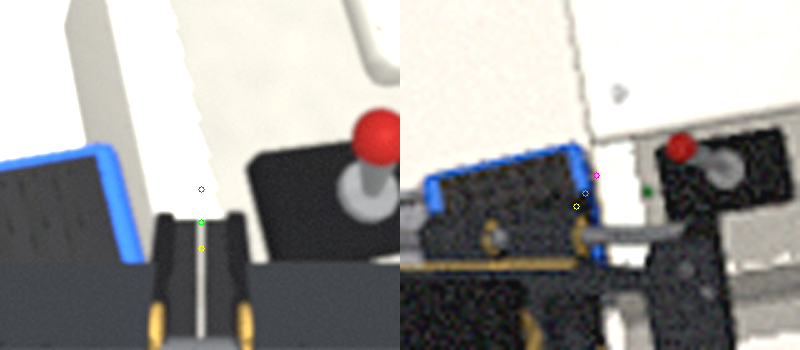

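The left (wrist) panel shows the fingers ending at (200,217), short of the projected +19 mm mark at (202,190). The right (top) panel shows the ball at (680,148), still off. The closed tips seem to reach less than tip_reach, so I'll work out how much less.

```bash
python3 -c "
from path import *
s=sense();R=s['ee_rot'];c=capture('wrist');t=capture('scene')
o,_=ray(c,(320,200)); print('cam in tool',(R.T@(o-s['tcp_pos'])).round(3))
for off in(-.0095,0,.0095):
    print('wrist',off,[(d,proj(c,s['tcp_pos']+R@[off,0,d/1000])[0].round(0).tolist()) for d in(-20,-12,-4,4,12,19)])
    print('scene',off,[(d,proj(t,s['tcp_pos']+R@[off,.01,d/1000])[0].round(0).tolist()) for d in(-20,-10,0,10,19)])
g=cv2.cvtColor(t['pixels'],cv2.COLOR_BGR2GRAY)[180:205,262:292]; print(g)"
```

```text
cam in tool [ 0.081 -0.    -0.178]
wrist -0.0095 [(-20, [321.0, 272.0]), (-12, [321.0, 265.0]), (-4, [321.0, 258.0]), (4, [321.0, 251.0]), (12, [321.0, 245.0]), (19, [321.0, 240.0])]
scene -0.0095 [(-20, [270.0, 193.0]), (-10, [274.0, 196.0]), (0, [277.0, 199.0]), (10, [280.0, 202.0]), (19, [283.0, 205.0])]
wrist 0 [(-20, [321.0, 255.0]), (-12, [321.0, 248.0]), (-4, [321.0, 242.0]), (4, [321.0, 236.0]), (12, [321.0, 230.0]), (19, [321.0, 226.0])]
scene 0 [(-20, [273.0, 190.0]), (-10, [277.0, 193.0]), (0, [280.0, 196.0]), (10, [283.0, 199.0]), (19, [286.0, 201.0])]
wrist 0.0095 [(-20, [321.0, 238.0]), (-12, [321.0, 232.0]), (-4, [321.0, 226.0]), (4, [321.0, 220.0]), (12, [321.0, 215.0]), (19, [321.0, 211.0])]
scene 0.0095 [(-20, [276.0, 186.0]), (-10, [280.0, 189.0]), (0, [283.0, 193.0]), (10, [286.0, 196.0]), (19, [289.0, 198.0])]
[[  9  15   9  12  11  15  11  18  34  55  71  74  74  92 136 170 175 173
  174 176 174 175 176 174 175 175 175 170 176 170]
 [ 11   8   9  11   9  12   9  13  16  33  52  67  75 110 152 171 175 175
  173 175 174 173 174 175 175 174 174 174 172 174]
 [ 16  
[... 2168 characters left out ...]
174 174 176 174 177 175
  174 175 176 174 174 173 173 174 175 173 165 118]
 [175 175 173 175 175 176 177 175 175 175 175 175 174 176 174 175 174 176
  176 173 177 173 175 174 175 174 175 175 173 148]
 [175 174 175 173 175 177 174 175 175 173 174 174 175 174 173 175 175 174
  174 174 174 175 174 176 173 172 177 173 175 170]
 [176 173 175 176 175 175 175 177 175 174 174 176 175 174 175 174 176 175
  174 174 177 175 176 175 175 175 173 175 175 174]
 [175 175 176 173 176 175 175 173 173 174 176 174 174 176 175 173 175 177
  175 176 176 176 176 175 174 175 173 173 175 176]
 [174 177 177 174 174 176 175 177 176 176 175 176 174 174 175 175 176 176
  171 169 168 166 165 169 175 176 175 174 175 176]]
```

```bash
cat >> path.py <<'E'
def tipparam(T,lean,psi): # real closed-finger end -> 'tip' parameter
    z=target2((0,0,0),lean,psi)[1][:,2]; return np.array(T)+.036*z
E
python3 - <<'E'
from path import *
q=sense()["joints"]
for ln in (44,46):
  for psi in(-30,-20,-35):
    for T in((-.038,.135),(-.036,.132),(-.034,.135),(-.034,.128)):
      cs=[];qs=[];qq=q
      for y in(.085,.05,.025):
        tp=tipparam((T[0],y,T[1]),ln,psi); cs.append(clear(tp,ln,psi)); r=ik(*W(tp,ln,psi),qq); qs.append(None if r is None else r.round(0)[2:5]); qq=q if r is None else r
      print(ln,psi,T,np.round(cs,4),qs[0],qs[-1])
E
```

```text
44 -30 (-0.038, 0.135) [0. 0. 0.] [-52.  94. -39.] [-55. 106. -35.]
44 -30 (-0.036, 0.132) [0. 0. 0.] [-51.  95. -38.] [-55. 107. -35.]
44 -30 (-0.034, 0.135) [0. 0. 0.] [-51.  94. -38.] [-54. 106. -35.]
44 -30 (-0.034, 0.128) [0.001  0.0006 0.0004] [-51.  96. -38.] [-55. 108. -35.]
44 -20 (-0.038, 0.135) [0.0014 0.0014 0.0014] [-54. 116. -32.] None
44 -20 (-0.036, 0.132) [0.0019 0.0019 0.0019] [-54. 116. -32.] None
44 -20 (-0.034, 0.135) [0. 0. 0.] [-54. 116. -32.] None
44 -20 (-0.034, 0.128) [0.0032 0.0032 0.0031] None None
44 -35 (-0.038, 0.135) [0. 0. 0.] [-49.  85. -42.] [-53.  96. -38.]
44 -35 (-0.036, 0.132) [0. 0. 0.] [-49.  85. -42.] [-53.  97. -38.]
44 -35 (-0.034, 0.135) [0. 0. 0.] [-49.  85. -42.] [-53.  96. -38.]
44 -35 (-0.034, 0.128) [0. 0. 0.] [-49.  86. -41.] [-53.  98. -38.]
46 -30 (-0.038, 0.135) [0.0011 0.001  0.001 ] [-52.  97. -40.] [-55. 110. -37.]
46 -30 (-0.036, 0.132) [0.0017 0.0016 0.0016] [-52.  98. -40.] [-55. 110. -37.]
46 -30 (-0.034, 0.135) [0. 0. 0.] [-52.  97. -40.] [-55. 110. -37.]
46 -30 (-0.034, 0.128) [0.0027 0.0027 0.0027] [-52.  99. -40.] [-55. 112. -37.]
46 -20 (-0.038, 0.135) [0.0036 0.0035 0.0035] None None
46 -20 (-0.036, 0.132) [0.0041 0.0041 0.0041] None None
46 -20 (-0.034, 0.135) [0.0009 0.0009 0.0009] None None
46 -20 (-0.034, 0.128) [0.0055 0.0055 0.0055] None None
46 -35 (-0.038, 0.135) [0. 0. 0.] [-50.  88. -43.] [-54.  99. -40.]
46 -35 (-0.036, 0.132) [0.0003 0.0003 0.0003] [-50.  88. -43.] [-54. 100. -40.]
46 -35 (-0.034, 0.135) [0. 0. 0.] [-50.  88. -43.] [-54.  99. -40.]
46 -35 (-0.034, 0.128) [0.0009 0.0009 0.0009] [-50.  89. -43.] [-54. 101. -40.]
```

```bash
python3 -c "
from path import *
s=sense();R=s['ee_rot'];c=capture('top');t=capture('scene')
for d in(-.051,-.07,-.087,-.12):
  for x in(-.0375,.0375):
    for y in (.095,):
      P=s['tcp_pos']+R@[x,y,d]; print(d,x,y,'top panel',((proj(c,P)[0]-[260,200])*5+[400,0]).round(0),'scene crop',((proj(t,P)[0]-[230,130])*3.5).round(0))
"
```

```text
-0.051 -0.0375 0.095 top panel [778. 322.] scene crop [ 94. 247.]
-0.051 0.0375 0.095 top panel [755. 160.] scene crop [185. 149.]
-0.07 -0.0375 0.095 top panel [769. 344.] scene crop [ 69. 224.]
-0.07 0.0375 0.095 top panel [745. 180.] scene crop [160. 126.]
-0.087 -0.0375 0.095 top panel [760. 365.] scene crop [ 47. 204.]
-0.087 0.0375 0.095 top panel [735. 198.] scene crop [138. 105.]
-0.12 -0.0375 0.095 top panel [742. 406.] scene crop [  2. 165.]
-0.12 0.0375 0.095 top panel [716. 235.] scene crop [95. 65.]
```

Run:
```python
from path import *
q=sense()["joints"]
for ln,psi in((44,-30),(42,-30)):
  qq=q
  for y in(.085,.05,.03,.02):
    tp=tipparam((-.036,y,.118),ln,psi); r=ik(*W(tp,ln,psi),qq); print(ln,y,None if r is None else r.round(0)); qq=q if r is None else r
go2(tipparam((-.036,.085,.118),44,-30))
```

```text
44 0.085 [ 21.  20. -52.  98. -38. -41.]
44 0.05 [ 15.  19. -54. 106. -37. -43.]
44 0.03 [ 11.  18. -55. 110. -36. -44.]
44 0.02 [  9.  18. -55. 112. -35. -44.]
42 0.085 [ 22.  20. -51.  95. -36. -38.]
42 0.05 [ 16.  18. -53. 102. -35. -39.]
42 0.03 [ 12.  18. -54. 107. -33. -40.]
42 0.02 [ 10.  17. -55. 109. -33. -41.]
row [-0.003 -0.002  0.005] [-0.08 -0.02  3.65] tip lamp [-0.0358  0.085   0.1189] F [-0.1  0.3 -0.7] t 9.3667 [ 27.2  16.7 -52.3  89.3 -39.9 -36.3]
```

>>> arm_command(deltas=[[0,0,0,0,0,1,1],[0,0,0,0,0,2,1],[0,0,0,0,0,3,1],[0,0,0,0,0,3.6,1],[0,0,0,0,0,3.6,1]])

```text
time_s: 9.78
tcp_pos: [0.6036, 0.0479, 0.1055]
ee_rot: [[0.756, -0.384, 0.53], [-0.134, -0.883, -0.449], [0.64, 0.268, -0.72]]
wrist_force: [0.3, 0.9, 0.7]
gripper_width: 0.01
gripper_force: 0.0
```

Run:
```python
from path import *
go2(tipparam((-.036,.05,.118),44,-30)); go2(tipparam((-.036,.03,.118),44,-30))
t=capture('scene');c=capture('wrist');s=sense()
g=cv2.cvtColor(t['pixels'],cv2.COLOR_BGR2GRAY)
for d in range(-30,20,4):
    u=proj(t,s['tcp_pos']+s['ee_rot'][:,2]*d/1000)[0]; print(d,g[int(round(u[1])),int(round(u[0]))],end=' ')
```

```text
row [-0.001 -0.     0.005] [-0.03  3.19  1.12] tip lamp [-0.0138  0.0713  0.0918] F [0.1 0.9 0.7] t 9.7833 [ 21.1  20.  -52.1  99.  -38.1 -41.4]
row [-0.001 -0.     0.005] [-0.04  5.07  1.81] tip lamp [-0.0138  0.0713  0.0918] F [0.1 0.9 0.7] t 9.7833 [ 21.1  20.  -52.1  99.  -38.1 -41.4]
-30 13 -26 10 -22 12 -18 12 -14 63 -10 161 -6 177 -2 179 2 181 6 170 10 137 14 59 18 60
```

>>> arm_command(deltas=[[0,0,0,0,0.8,0.3,1],[0,0,0,0,1.6,0.6,1],[0,0,0,0,2.4,0.85,1],[0,0,0,0,3.2,1.1,1],[0,0,0,0,3.8,1.35,1],[0,0,0,0,4.3,1.5,1],[0,0,0,0,4.6,1.65,1],[0,0,0,0,4.6,1.65,1]])

```text
time_s: 10.55
tcp_pos: [0.5945, -0.0001, 0.1072]
ee_rot: [[0.755, -0.385, 0.531], [-0.135, -0.884, -0.449], [0.642, 0.267, -0.719]]
wrist_force: [-0.8, -1.1, -0.1]
gripper_width: 0.008
gripper_force: 0.0
```

```bash
cat > ball.py <<'E'
from path import *
for n,b in(("scene",(280,185,330,225)),("top",(300,218,350,250))):
    c=capture(n); H,S,V=cv2.split(cv2.cvtColor(c["pixels"],cv2.COLOR_BGR2HSV)); m=((H<10)|(H>170))&(S>120)&(V>50)
    x0,y0,x1,y1=b; y,x=np.nonzero(m[y0:y1,x0:x1]); 
    if len(x): print(n,len(x),lamp(onz(c,(x.mean()+x0,y.mean()+y0),.142)).round(4))
    else: print(n,"no red")
go2(tipparam((-.036,.02,.118),44,-30))
E
python3 ball.py
```

```text
scene 24 [-0.0341  0.0047  0.142 ]
top 25 [-0.0338  0.0055  0.142 ]
row [-0.002 -0.001  0.004] [-0.1   1.43  0.61] tip lamp [-0.0141  0.023   0.0933] F [ 0.5 -0.2  0.7] t 10.65 [ 12.2  18.  -54.7 109.2 -35.7 -43.6]
```

The toggle has snapped over: the ball is at y = +5 mm, which is the on position. I'll back the tool out.

>>> arm_command(deltas=[[0,0,0,0,-1,-0.4,1],[0,0,0,0,-2,-0.8,1],[0,0,0,0,-2,-3.8,1],[0,0,0,0,-2,-6.8,1],[0,0,0,0,-2,-10,1],[0,0,0,0,-2,-13,1],[0,0,0,0,-2,-13,1],[0,0,0,0,-2,-13,1]])

```text
time_s: 11.32
tcp_pos: [0.5333, 0.0791, 0.1962]
ee_rot: [[0.755, -0.381, 0.535], [-0.132, -0.886, -0.444], [0.643, 0.264, -0.719]]
wrist_force: [0.5, -0.3, -0.2]
gripper_width: 0.006
gripper_force: 0.0
```

```bash
python3 ball.py
python3 - <<'E'
from path import *
t=capture('top'); im=cv2.cvtColor(t['pixels'],cv2.COLOR_BGR2HSV);m=cv2.inRange(im,(100,120,40),(130,255,255));m[:215]=0;m[:,:255]=0;m[270:]=0;m[:,308:]=0
c=max(cv2.findContours(m,0,2)[0],key=cv2.contourArea); print([lamp(onz(t,p,.068)).round(3) for p in cv2.boxPoints(cv2.minAreaRect(c))])
# gap: colours along the dock line just beyond the pack's inner top edge, and original frame compare
for x in(-.02,-.035,-.05):
    print(x,[(round(y*1000),t['pixels'][int(round(v)),int(round(u))].tolist()) for y in np.arange(.078,.104,.003) for u,v in [proj(t,O+RL@np.array([x,y,.068]))[0]]])
s=capture('scene'); a=cv2.imread('pics/scene0.png'); d=cv2.absdiff(a,s['pixels']).max(2)
print('vial diff',d[212:240,338:356].mean(),'swab',d[280:302,345:378].mean(),'ref',d[330:360,200:240].mean())
E
```

```text
scene 23 [-0.0338  0.0047  0.142 ]
top 26 [-0.034   0.0057  0.142 ]
row [-0.002 -0.001  0.005] [-0.04  3.43 13.56] tip lamp [-0.0883  0.0865  0.1807] F [ 0.4 -0.3 -0.5] t 11.4167 [ 38.6   8.3 -52.2  70.8 -46.2 -25.2]
[array([-0.005,  0.17 ,  0.068]), array([-0.   ,  0.089,  0.068]), array([-0.071,  0.085,  0.068]), array([-0.076,  0.164,  0.068])]
-0.02 [(78, [160, 167, 166]), (81, [161, 167, 166]), (84, [156, 164, 165]), (87, [47, 58, 69]), (90, [113, 52, 24]), (93, [151, 79, 37]), (96, [119, 67, 35]), (99, [26, 31, 32]), (102, [18, 22, 24])]
-0.035 [(78, [158, 166, 165]), (81, [165, 170, 169]), (84, [160, 168, 169]), (87, [67, 39, 30]), (90, [132, 61, 24]), (93, [155, 85, 40]), (96, [122, 66, 39]), (99, [24, 34, 33]), (102, [33, 33, 34])]
-0.05 [(78, [160, 167, 167]), (81, [165, 170, 170]), (84, [160, 169, 170]), (87, [92, 44, 29]), (90, [144, 73, 35]), (93, [152, 84, 39]), (96, [91, 53, 38]), (99, [26, 33, 39]), (102, [22, 22, 28])]
vial diff 7.041666666666667 swab 10.455922865013774 ref 11.691666666666666
```

The toggle is on and the vial and swabs have not moved. The pack's edges suggest a slight yaw, though, because the real fingertip pushed off-centre. I'll measure the yaw against the start image.

```bash
cat > packm.py <<'E'
from path import *
from scipy.ndimage import map_coordinates
def edges(img,c,ylo,yhi):
    f=img[...,0].astype(float)-img[...,2]  # blueness
    ys=np.arange(ylo,yhi,.0005)
    out=[]
    for x in np.arange(-.052,-.012,.004):
        uv=proj(c,[O+RL@np.array([x,y,.068]) for y in ys]); v=map_coordinates(f,[uv[:,1],uv[:,0]],order=1)
        m=v.max(); i=np.argmax(v>m*.5); j=len(v)-1-np.argmax(v[::-1]>m*.5); out.append((x,ys[i],ys[j]))
    return np.array(out)
def show(name,img,c,y0,y1):
    for lab,a,b in(("inner",y0-.015,y0+.013),("outer",y1-.013,y1+.012)):
        e=edges(img,c,a,b); k=np.polyfit(e[:,0],e[:,1] if lab=="inner" else e[:,2],1); print(name,lab,"y at x=-.033",round(np.polyval(k,-.033),4),"slope deg",round(np.degrees(np.arctan(k[0])),2))
if __name__=="__main__":
    c=capture("top"); show("start",cv2.imread("pics/top0.png"),c,.116,.193)
    im=np.mean([c["pixels"].astype(float)]+[capture("top")["pixels"] for _ in range(3)],axis=0); show("now",im,c,.088,.165)
E
python3 packm.py
```

```text
start inner y at x=-.033 0.1174 slope deg 1.56
start outer y at x=-.033 0.1955 slope deg 0.78
now inner y at x=-.033 0.0888 slope deg 2.47
now outer y at x=-.033 0.1666 slope deg 3.42
```

Run:
```python
from path import *
q=sense()["joints"]
for ln,psi in((44,-30),(42,-36),(44,-40),(46,-45)):
  for T in((-.036,.118),(-.038,.118),(-.036,.112)):
    qq=q; o=[]
    for x,y,z in((T[0]-.08,-.02,T[1]+.06),(T[0]-.04,-.02,T[1]+.02),(T[0],-.02,T[1]),(T[0],.03,T[1])):
      tp=tipparam((x,y,z),ln,psi); r=ik(*W(tp,ln,psi),qq); o.append(None if r is None else r.round(0)[2:5].tolist()); qq=qq if r is None else r
    print(ln,psi,T,round(clear((T[0],.03,T[1]),ln,psi),4),o)
```

```text
44 -30 (-0.036, 0.118) 0.0083 [None, None, None, [-55.0, 110.0, -36.0]]
44 -30 (-0.038, 0.118) 0.0099 [None, None, None, [-55.0, 110.0, -36.0]]
44 -30 (-0.036, 0.112) 0.0122 [None, None, None, [-55.0, 112.0, -36.0]]
42 -36 (-0.036, 0.118) 0.0033 [[-60.0, 82.0, -39.0], [-58.0, 98.0, -35.0], [-55.0, 105.0, -34.0], [-53.0, 94.0, -37.0]]
42 -36 (-0.038, 0.118) 0.0049 [None, [-59.0, 98.0, -35.0], [-55.0, 105.0, -34.0], [-53.0, 94.0, -37.0]]
42 -36 (-0.036, 0.112) 0.0068 [None, [-59.0, 100.0, -35.0], [-55.0, 106.0, -34.0], [-53.0, 96.0, -37.0]]
44 -40 (-0.036, 0.118) 0.0041 [[-59.0, 79.0, -43.0], [-58.0, 93.0, -40.0], [-54.0, 99.0, -38.0], [-52.0, 89.0, -41.0]]
44 -40 (-0.038, 0.118) 0.0054 [[-59.0, 79.0, -43.0], [-58.0, 93.0, -40.0], [-55.0, 99.0, -39.0], [-52.0, 89.0, -41.0]]
44 -40 (-0.036, 0.112) 0.0075 [[-60.0, 81.0, -43.0], [-58.0, 95.0, -40.0], [-55.0, 101.0, -38.0], [-52.0, 91.0, -41.0]]
46 -45 (-0.036, 0.118) 0.0034 [[-58.0, 74.0, -48.0], [-56.0, 86.0, -44.0], [-53.0, 92.0, -43.0], [-50.0, 83.0, -46.0]]
46 -45 (-0.038, 0.118) 0.0051 [[-58.0, 74.0, -48.0], [-57.0, 86.0, -44.0], [-53.0, 92.0, -43.0], [-50.0, 83.0, -46.0]]
46 -45 (-0.036, 0.112) 0.007 [[-58.0, 76.0, -47.0], [-57.0, 88.0, -44.0], [-53.0, 93.0, -43.0], [-50.0, 84.0, -45.0]]
```

The pack is yawed about 2° with a gap of 1–2 mm, so it isn't truly flush. I'll redo it in the right order: switch back off, square the pack with a correctly placed push, then switch on.

Run:
```python
from path import *
go2(tipparam((-.114,-.02,.17),44,-40),44,-40)
```

```text
row [-0.108 -0.055 -0.02 ] [-2.82 10.36  6.43] tip lamp [-0.0878  0.0854  0.1806] F [ 0.3 -0.   0.1] t 11.7167 [ 38.5   8.3 -52.1  70.7 -46.2 -25.2]
```

>>> arm_command(deltas=[[-0.108,-0.055,-0.02,-2.8,3.5,2.1,1],[-0.108,-0.055,-0.02,-2.8,6,4,1],[-0.108,-0.055,-0.02,-2.8,9,5.5,1],[-0.108,-0.055,-0.02,-2.8,10.4,6.4,1],[-0.108,-0.055,-0.02,-2.8,10.4,6.4,1],[-0.108,-0.055,-0.02,-2.8,10.4,6.4,1],[-0.108,-0.055,-0.02,-2.8,10.4,6.4,1]])

```text
time_s: 12.3
tcp_pos: [0.5069, -0.0404, 0.1591]
ee_rot: [[0.79, -0.422, 0.445], [-0.145, -0.834, -0.533], [0.596, 0.357, -0.719]]
wrist_force: [0.0, 0.3, -0.3]
gripper_width: 0.006
gripper_force: 0.0
```

Run:
```python
from path import *
for T in((-.076,-.02,.132),(-.036,-.02,.113),(-.036,.035,.113)): go2(tipparam(T,44,-40),44,-40)
```

```text
row [-0.003 -0.002 -0.   ] [ 0.67 -2.29  4.89] tip lamp [-0.0943 -0.0348  0.1454] F [-0.   0.3 -0.3] t 12.3 [ 23.4   7.8 -59.5  81.9 -42.3 -25.8]
row [-0.003 -0.002 -0.   ] [ 2.75 -4.02  8.39] tip lamp [-0.0943 -0.0348  0.1454] F [-0.   0.3 -0.3] t 12.3 [ 23.4   7.8 -59.5  81.9 -42.3 -25.8]
row [-0.003 -0.002 -0.   ] [ 2.75 -8.95  5.95] tip lamp [-0.0943 -0.0348  0.1454] F [-0.   0.3 -0.3] t 12.3 [ 23.4   7.8 -59.5  81.9 -42.3 -25.8]
```

>>> arm_command(deltas=[[0,0,0,0.35,-1.15,2.5,1],[0,0,0,0.7,-2.3,4.9,1],[0,0,0,1.7,-3.1,6.6,1],[0,0,0,2.75,-4,8.4,1],[0,0,0,2.75,-5,7.9,1],[0,0,0,2.75,-6,7.4,1],[0,0,0,2.75,-7,6.9,1],[0,0,0,2.75,-7.6,6.6,1]])

```text
time_s: 12.97
tcp_pos: [0.5891, -0.0175, 0.1007]
ee_rot: [[0.789, -0.425, 0.443], [-0.145, -0.83, -0.539], [0.597, 0.361, -0.717]]
wrist_force: [-2.1, -14.8, 1.0]
gripper_width: 0.008
gripper_force: 6.2
```

```bash
sed -i '$d' ball.py; python3 ball.py
python3 - <<'E'
from path import *
go2(tipparam((-.036,.025,.113),44,-40),44,-40);go2(tipparam((-.036,.02,.113),44,-40),44,-40)
E
```

```text
scene 23 [-0.0335  0.0465  0.142 ]
top 13 [-0.0315  0.0469  0.142 ]
row [ 0.003 -0.002 -0.001] [ 0.07 -0.61 -0.24] tip lamp [-0.0178  0.0023  0.0872] F [-0.2 -7.   1.4] t 13.0667 [ 18.4  20.4 -52.7  92.7 -40.7 -34.2]
row [ 0.003 -0.002 -0.001] [ 0.07 -0.17 -0.01] tip lamp [-0.0178  0.0023  0.0872] F [-0.2 -7.   1.4] t 13.0667 [ 18.4  20.4 -52.7  92.7 -40.7 -34.2]
```

Run:
```python
from path import *
for T in((-.036,.008,.113),(-.08,.008,.15),(-.116,.06,.2)): go2(tipparam(T,44,-40),44,-40)
```

```text
row [ 0.003 -0.002 -0.001] [0.07 0.91 0.53] tip lamp [-0.0178  0.0023  0.0872] F [-0.2 -7.   1.4] t 13.0667 [ 18.4  20.4 -52.7  92.7 -40.7 -34.2]
row [ 0.003 -0.002 -0.001] [-1.25  3.42 -4.47] tip lamp [-0.0178  0.0023  0.0872] F [-0.2 -7.   1.4] t 13.0667 [ 18.4  20.4 -52.7  92.7 -40.7 -34.2]
row [ 0.003 -0.002 -0.001] [ -1.15   1.55 -12.31] tip lamp [-0.0178  0.0023  0.0872] F [-0.2 -7.   1.4] t 13.0667 [ 18.4  20.4 -52.7  92.7 -40.7 -34.2]
```

>>> arm_command(deltas=[[0,0,0,0.1,0.9,0.5,1],[0,0,0,0.1,0.9,0.5,1],[0,0,0,-0.6,2.2,-2,1],[0,0,0,-1.2,3.4,-4.5,1],[0,0,0,-1.2,3.4,-4.5,1],[0,0,0,-1.2,2.5,-8.4,1],[0,0,0,-1.2,1.6,-12.3,1],[0,0,0,-1.2,1.6,-12.3,1]])

```text
time_s: 13.73
tcp_pos: [0.5203, 0.0473, 0.1916]
ee_rot: [[0.788, -0.414, 0.456], [-0.139, -0.841, -0.522], [0.6, 0.348, -0.72]]
wrist_force: [0.8, 0.8, -0.3]
gripper_width: 0.006
gripper_force: 0.0
```

```bash
python3 ball.py
python3 - <<'E'
from path import *
q=sense()["joints"]
print(lamp(sense()["tcp_pos"]),q.round(0))
for ln,psi in((25,0),(15,0),(25,-20),(35,-30),(15,-30)):
  qq=q;o=[]
  for x,y,z in((-.026,.23,.15),(-.026,.215,.05),(-.026,.17,.05)):
    tp=tipparam((x,y,z),ln,psi); r=ik(*W(tp,ln,psi),qq); o.append(None if r is None else r.round(0).tolist()); qq=qq if r is None else r
  G=clear((-.026,.175,.05),ln,psi); p,R=target2((-.026,.175,.05),ln,psi); B=p+g@R.T
  print(ln,psi,o,"clear",round(G,3),"body ymin",B[:,1].min().round(3),"zmin",B[:,2].min().round(3),"tooly",R[:,1].round(2))
E
```

```text
scene 22 [-0.0332  0.0468  0.142 ]
top 28 [-0.0343  0.0463  0.142 ]
[-0.10700312  0.05708387  0.18888971] [ 39.   9. -51.  64. -51. -20.]
25 0 [[36.0, 20.0, -32.0, 43.0, -27.0, 7.0], [20.0, 26.0, -44.0, 97.0, -13.0, -36.0], None] clear 0.007 body ymin 0.08 zmin 0.098 tooly [ 0. -1.  0.]
15 0 [[36.0, 23.0, -17.0, 17.0, -41.0, 32.0], [34.0, 29.0, -27.0, 25.0, -26.0, 24.0], [31.0, 27.0, -30.0, 25.0, -23.0, 26.0]] clear 0.0 body ymin 0.08 zmin 0.108 tooly [ 0. -1.  0.]
25 -20 [[39.0, 23.0, -27.0, 40.0, -38.0, 8.0], [33.0, 28.0, -38.0, 64.0, -25.0, -14.0], [27.0, 26.0, -42.0, 72.0, -22.0, -17.0]] clear 0.017 body ymin 0.091 zmin 0.086 tooly [-0.06 -0.99  0.13]
35 -30 [[41.0, 24.0, -31.0, 55.0, -44.0, -11.0], [35.0, 31.0, -40.0, 76.0, -35.0, -30.0], [29.0, 29.0, -44.0, 85.0, -33.0, -34.0]] clear 0.035 body ymin 0.104 zmin 0.065 tooly [-0.15 -0.96  0.25]
15 -30 [[38.0, 25.0, -14.0, 19.0, -49.0, 29.0], [36.0, 31.0, -23.0, 26.0, -35.0, 22.0], [33.0, 29.0, -27.0, 27.0, -33.0, 23.0]] clear 0.014 body ymin 0.09 zmin 0.097 tooly [-0.03 -0.99  0.13]
```

Run:
```python
from path import *
for T in((-.12,.2,.2),(-.028,.235,.15),(-.028,.225,.045)): go2(tipparam(T,25,-20),25,-20)
```

```text
row [ 0.308 -0.22  -0.063] [ -0.69 -12.62  -6.18] tip lamp [-0.0968  0.0488  0.1752] F [-0.1  0.8  0.5] t 13.8333 [ 39.1   9.3 -51.2  63.9 -50.6 -19.8]
row [ 0.308 -0.22  -0.063] [  3.71 -19.91   0.84] tip lamp [-0.0968  0.0488  0.1752] F [-0.1  0.8  0.5] t 13.8333 [ 39.1   9.3 -51.2  63.9 -50.6 -19.8]
row [ 0.308 -0.22  -0.063] [ -2.57 -22.73   8.83] tip lamp [-0.0968  0.0488  0.1752] F [-0.1  0.8  0.5] t 13.8333 [ 39.1   9.3 -51.2  63.9 -50.6 -19.8]
```

>>> arm_command(deltas=[[0.308,-0.22,-0.063,-0.7,-12.6,-6.2,1],[0.308,-0.22,-0.063,-0.7,-12.6,-6.2,1],[0.308,-0.22,-0.063,-0.7,-12.6,-6.2,1],[0.308,-0.22,-0.063,-0.7,-12.6,-6.2,1],[0.308,-0.22,-0.063,3.7,-19.9,0.8,1],[0.308,-0.22,-0.063,3.7,-19.9,0.8,1],[0.308,-0.22,-0.063,3.7,-19.9,0.8,1],[0.308,-0.22,-0.063,3.7,-19.9,0.8,1]])

```text
time_s: 14.5
tcp_pos: [0.6371, 0.1913, 0.1271]
ee_rot: [[0.902, -0.246, 0.355], [-0.172, -0.959, -0.227], [0.396, 0.144, -0.907]]
wrist_force: [0.9, 0.9, -0.8]
gripper_width: 0.005
gripper_force: 0.0
```

Run:
```python
from path import *
for T in((-.028,.22,.05),(-.028,.19,.05)): go2(tipparam(T,25,-20),25,-20)
```

```text
row [ 0.015  0.007 -0.005] [-3.93 -0.58  8.39] tip lamp [-0.0108  0.222   0.1098] F [ 0.7  1.  -0.8] t 14.5 [ 39.   23.4 -26.9  39.9 -38.6   7. ]
row [ 0.015  0.007 -0.005] [-3.91  2.39  8.87] tip lamp [-0.0108  0.222   0.1098] F [ 0.7  1.  -0.8] t 14.5 [ 39.   23.4 -26.9  39.9 -38.6   7. ]
```

>>> arm_command(deltas=[[0,0,0,-1.3,-0.6,2.8,1],[0,0,0,-2.6,-0.6,5.6,1],[0,0,0,-3.9,-0.6,8.4,1],[0,0,0,-3.9,-0.6,8.4,1],[0,0,0,-3.9,-0.6,8.4,1]])

```text
time_s: 14.92
tcp_pos: [0.63, 0.1845, 0.0378]
ee_rot: [[0.902, -0.244, 0.355], [-0.171, -0.959, -0.225], [0.395, 0.142, -0.907]]
wrist_force: [0.8, 0.4, 0.5]
gripper_width: 0.01
gripper_force: 0.0
```

Run:
```python
from path import *
for T in((-.028,.19,.05),(-.028,.175,.05)): go2(tipparam(T,25,-20),25,-20)
```

```text
row [ 0.013  0.007 -0.004] [0.14 2.85 0.86] tip lamp [-0.0165  0.2141  0.0205] F [0.7 0.5 0.5] t 14.9167 [ 34.7  28.4 -36.9  59.3 -26.7 -11.5]
row [ 0.013  0.007 -0.004] [0.14 4.33 1.09] tip lamp [-0.0165  0.2141  0.0205] F [0.7 0.5 0.5] t 14.9167 [ 34.7  28.4 -36.9  59.3 -26.7 -11.5]
```

>>> arm_command(deltas=[[0.013,0.007,0,0.1,1,0.15,1],[0.013,0.007,0,0.1,2,0.3,1],[0.013,0.007,0,0.1,2.8,0.4,1],[0.013,0.007,0,0.1,3.4,0.5,1],[0.013,0.007,0,0.1,3.8,0.6,1],[0.013,0.007,0,0.1,3.8,0.6,1]])

```text
time_s: 15.42
tcp_pos: [0.6258, 0.1494, 0.0414]
ee_rot: [[0.898, -0.238, 0.37], [-0.17, -0.963, -0.207], [0.406, 0.123, -0.905]]
wrist_force: [-0.5, -0.9, 0.2]
gripper_width: 0.005
gripper_force: 0.0
```

>>> arm_command(deltas=[[0,0,0,0,0.2,0.03,1],[0,0,0,0,0.3,0.05,1],[0,0,0,0,0.3,0.05,1]])

```text
time_s: 15.67
tcp_pos: [0.625, 0.1473, 0.0403]
ee_rot: [[0.899, -0.237, 0.37], [-0.169, -0.964, -0.207], [0.405, 0.124, -0.906]]
wrist_force: [-0.7, -0.0, -0.1]
gripper_width: 0.008
gripper_force: 0.0
```

>>> arm_command(deltas=[[0,0,0,0,0.2,0.03,1],[0,0,0,0,0.4,0.06,1],[0,0,0,0,0.4,0.06,1]])

```text
time_s: 15.92
tcp_pos: [0.624, 0.1428, 0.04]
ee_rot: [[0.899, -0.237, 0.369], [-0.169, -0.964, -0.207], [0.405, 0.124, -0.906]]
wrist_force: [-0.1, 0.0, -1.2]
gripper_width: 0.004
gripper_force: 0.0
```

>>> arm_command(deltas=[[0,0,0,0,0.2,0.03,1],[0,0,0,0,0.3,0.05,1],[0,0,0,0,0.3,0.05,1]])

```text
time_s: 16.17
tcp_pos: [0.6242, 0.1415, 0.0403]
ee_rot: [[0.899, -0.235, 0.37], [-0.168, -0.964, -0.204], [0.405, 0.121, -0.906]]
wrist_force: [0.5, 3.6, -1.4]
gripper_width: 0.009
gripper_force: 1.8
```

```bash
python3 - <<'E'
from path import *
go2(tipparam((-.028,.175,.05),25,-20),25,-20)
E
python3 packm.py
```

```text
row [-0.011 -0.004 -0.003] [-0.17  0.04  0.56] tip lamp [-0.0143  0.1712  0.0231] F [-0.2  3.6 -1.4] t 16.1667 [ 27.8  25.8 -42.4  71.2 -21.9 -17.2]
start inner y at x=-.033 0.1174 slope deg 1.56
start outer y at x=-.033 0.1955 slope deg 0.78
now inner y at x=-.033 0.0885 slope deg 2.3
now outer y at x=-.033 0.174 slope deg 2.3
```

>>> arm_command(deltas=[[0,0,0,0,0.2,0.03,1],[0,0,0,0,0.4,0.06,1],[0,0,0,0,0.4,0.06,1]])

```text
time_s: 16.62
tcp_pos: [0.6253, 0.1406, 0.0414]
ee_rot: [[0.898, -0.231, 0.374], [-0.166, -0.966, -0.199], [0.407, 0.116, -0.906]]
wrist_force: [6.7, 8.8, -2.4]
gripper_width: 0.003
gripper_force: 4.7
```

>>> arm_command(deltas=[[0,0,0,0,0.2,0.03,1],[0,0,0,0,0.3,0.05,1],[0,0,0,0,0.3,0.05,1]])

```text
time_s: 16.87
tcp_pos: [0.626, 0.1401, 0.042]
ee_rot: [[0.898, -0.228, 0.376], [-0.164, -0.967, -0.194], [0.408, 0.113, -0.906]]
wrist_force: [7.7, 11.8, -2.9]
gripper_width: 0.004
gripper_force: 6.6
```

```bash
python3 - <<'E'
from path import *
go2(tipparam((-.028,.175,.05),25,-20),25,-20)
E
python3 packm.py
```

```text
row [-0.022 -0.007 -0.001] [-0.42 -0.06  0.62] tip lamp [-0.0122  0.1703  0.0248] F [ 5.4 13.  -2.9] t 16.8667 [ 26.9  25.5 -42.7  72.9 -21.1 -17.8]
start inner y at x=-.033 0.1174 slope deg 1.56
start outer y at x=-.033 0.1955 slope deg 0.78
now inner y at x=-.033 0.0881 slope deg 1.48
now outer y at x=-.033 0.1745 slope deg 16.02
```

>>> arm_command(deltas=[[0,0,0,0,-1,-0.1,1],[0,0,0,0,-4,-0.5,1],[0,0,0,0,-4.5,-0.6,1],[0,0,0,1.5,-4.5,-4,1],[0,0,0,3,-4.5,-8,1],[0,0,0,3,-4.5,-12,1],[0,0,0,0,-4.5,-16,1],[0,0,0,0,-4.5,-16,1]])

```text
time_s: 17.73
tcp_pos: [0.5727, 0.2108, 0.1838]
ee_rot: [[0.897, -0.237, 0.373], [-0.17, -0.964, -0.204], [0.408, 0.12, -0.905]]
wrist_force: [-0.6, -0.3, -0.7]
gripper_width: 0.005
gripper_force: 0.0
```

```bash
python3 - <<'E'
from path import *
for T in((-.12,.19,.2),(-.1,.13,.19),(-.036,.085,.118)): go2(tipparam(T,44,-30))
E
python3 packm.py
```

```text
row [-0.219  0.27   0.062] [-2.07  5.   -0.71] tip lamp [-0.0774  0.2301  0.1666] F [-0.5 -0.4 -0.7] t 17.7333 [ 45.6  15.2 -29.4  36.  -44.2   6.1]
row [-0.219  0.27   0.062] [-0.62 10.71  1.81] tip lamp [-0.0774  0.2301  0.1666] F [-0.5 -0.4 -0.7] t 17.7333 [ 45.6  15.2 -29.4  36.  -44.2   6.1]
row [-0.219  0.27   0.062] [ 2.31 13.93 11.51] tip lamp [-0.0774  0.2301  0.1666] F [-0.5 -0.4 -0.7] t 17.7333 [ 45.6  15.2 -29.4  36.  -44.2   6.1]
start inner y at x=-.033 0.1174 slope deg 1.56
start outer y at x=-.033 0.1955 slope deg 0.78
now inner y at x=-.033 0.0889 slope deg 1.95
now outer y at x=-.033 0.1667 slope deg 2.13
```

Run:
```python
from path import *
from scipy.ndimage import map_coordinates
c=capture("top"); im=np.mean([c["pixels"].astype(float)]+[capture("top")["pixels"] for _ in range(4)],axis=0)
ys=np.arange(.080,.097,.0005)
for x in np.arange(-.058,-.006,.006):
    A=[]
    for dx in(-.0015,0,.0015):
        uv=proj(c,[O+RL@np.array([x+dx,y,.07]) for y in ys]); A.append([map_coordinates(im[...,k],[uv[:,1],uv[:,0]],order=1) for k in(0,2)])
    b,r=np.mean(A,axis=0); bl=b-r
    w=ys[np.argmax(r<95)]; e=ys[np.argmax(bl>.5*bl.max())]; print(round(x,3),"lamp edge",round(w*1e3,1),"blue",round(e*1e3,1),"min b",b.min().round(0), "max blue",bl.max().round(0))
```

```text
-0.058 lamp edge 86.5 blue 88.5 min b 67.0 max blue 83.0
-0.052 lamp edge 86.5 blue 88.0 min b 83.0 max blue 112.0
-0.046 lamp edge 86.5 blue 89.0 min b 66.0 max blue 112.0
-0.04 lamp edge 87.0 blue 88.5 min b 80.0 max blue 115.0
-0.034 lamp edge 86.5 blue 89.0 min b 62.0 max blue 111.0
-0.028 lamp edge 87.0 blue 89.0 min b 80.0 max blue 112.0
-0.022 lamp edge 86.5 blue 89.5 min b 67.0 max blue 114.0
-0.016 lamp edge 86.5 blue 89.0 min b 65.0 max blue 110.0
-0.01 lamp edge 87.5 blue 90.0 min b 92.0 max blue 115.0
```

Now the pack's inner edge tracks the lamp edge within about a millimetre, apart from the pack's own rim inset, so it is flush. Next I flip the switch on.

>>> arm_command(deltas=[[-0.22,0.27,0.062,-2.1,5,-0.7,1],[-0.22,0.27,0.062,-2.1,5,-0.7,1],[-0.22,0.27,0.062,-2.1,5,-0.7,1],[-0.22,0.27,0.062,-2.1,5,-0.7,1],[-0.22,0.27,0.062,-0.6,10.7,1.8,1],[-0.22,0.27,0.062,-0.6,10.7,1.8,1],[-0.22,0.27,0.062,-0.6,10.7,1.8,1],[-0.22,0.27,0.062,-0.6,10.7,1.8,1]])

```text
time_s: 18.85
tcp_pos: [0.5498, 0.102, 0.1732]
ee_rot: [[0.757, -0.39, 0.523], [-0.138, -0.879, -0.456], [0.638, 0.273, -0.72]]
wrist_force: [-0.2, 0.4, -0.6]
gripper_width: 0.001
gripper_force: 0.0
```

Run:
```python
from path import *
for T in((-.036,.085,.118),): go2(tipparam(T,44,-30))
```

```text
row [0.007 0.004 0.003] [ 0.49  0.72 10.07] tip lamp [-0.0767  0.1147  0.1595] F [-0.3  0.3 -0.6] t 18.85 [ 39.7  12.7 -50.   71.4 -46.3 -28.1]
```

>>> arm_command(deltas=[[0.007,0.004,0,0.5,0,3,1],[0.007,0.004,0,0.5,0,5.5,1],[0.007,0.004,0,0.5,0,7.5,1],[0.007,0.004,0,0.5,0.3,9,1],[0.007,0.004,0,0.5,0.7,10,1],[0.007,0.004,0,0.5,0.7,10,1]])

```text
time_s: 19.35
tcp_pos: [0.6041, 0.0502, 0.1054]
ee_rot: [[0.756, -0.386, 0.529], [-0.136, -0.883, -0.45], [0.64, 0.268, -0.72]]
wrist_force: [0.9, -0.3, 0.3]
gripper_width: 0.006
gripper_force: 0.0
```

```bash
python3 - <<'E'
from path import *
for y in (.085,.035): go2(tipparam((-.036,y,.118),44,-30))
E
python3 ball.py
```

```text
row [-0.     0.     0.003] [-0.02  0.13 -0.02] tip lamp [-0.0138  0.0737  0.0917] F [ 1.  -0.2  0.3] t 19.35 [ 21.5  20.1 -52.   98.3 -38.3 -41.3]
row [-0.     0.     0.003] [-0.03  4.82  1.71] tip lamp [-0.0138  0.0737  0.0917] F [ 1.  -0.2  0.3] t 19.35 [ 21.5  20.1 -52.   98.3 -38.3 -41.3]
scene 22 [-0.0332  0.0468  0.142 ]
top 24 [-0.0344  0.0467  0.142 ]
```

>>> arm_command(deltas=[[0,0,0,0,0.8,0.3,1],[0,0,0,0,1.6,0.6,1],[0,0,0,0,2.4,0.85,1],[0,0,0,0,3.2,1.1,1],[0,0,0,0,3.8,1.35,1],[0,0,0,0,4.3,1.5,1],[0,0,0,0,4.7,1.7,1],[0,0,0,0,4.7,1.7,1]])

```text
time_s: 20.12
tcp_pos: [0.5945, 0.0023, 0.108]
ee_rot: [[0.754, -0.385, 0.532], [-0.135, -0.884, -0.448], [0.643, 0.266, -0.718]]
wrist_force: [0.1, 0.4, -0.0]
gripper_width: 0.009
gripper_force: 0.0
```

```bash
python3 ball.py
```

```text
scene 24 [-0.0305  0.0231  0.142 ]
top 28 [-0.0336  0.0085  0.142 ]
```

```bash
python3 ball.py
```

```text
scene 24 [-0.0341  0.0047  0.142 ]
top 26 [-0.0339  0.0058  0.142 ]
```

>>> arm_command(deltas=[[0,0,0,0,-1,-0.4,1],[0,0,0,0,-2,-0.8,1],[0,0,0,0,-2,-3.8,1],[0,0,0,0,-2,-6.8,1],[0,0,0,0,-2,-10,1],[0,0,0,0,-2,-13,1],[0,0,0,0,-2,-13,1],[0,0,0,0,-2,-13,1]])

```text
time_s: 20.98
tcp_pos: [0.5331, 0.081, 0.1966]
ee_rot: [[0.754, -0.381, 0.535], [-0.133, -0.886, -0.444], [0.643, 0.264, -0.719]]
wrist_force: [0.3, 0.2, -0.8]
gripper_width: 0.003
gripper_force: 0.0
```

```bash
python3 ball.py; python3 packm.py
python3 - <<'E'
from path import *
s=capture('scene'); a=cv2.imread('pics/scene0.png'); d=cv2.absdiff(a,s['pixels']).max(2)
print('vial diff',d[212:240,338:356].mean(),'swab',d[280:302,345:378].mean(),'ref',d[330:360,200:240].mean()); st=sense(); print(st['time_s'],st['wrist_force'].round(1),st['joint_velocities'].round(2))
E
```

```text
scene 23 [-0.0338  0.0047  0.142 ]
top 25 [-0.0338  0.0055  0.142 ]
start inner y at x=-.033 0.1174 slope deg 1.56
start outer y at x=-.033 0.1955 slope deg 0.78
now inner y at x=-.033 0.0889 slope deg 1.95
now outer y at x=-.033 0.1667 slope deg 2.13
vial diff 6.976190476190476 swab 10.422865013774105 ref 11.64
21.3333 [ 0.1  0.2 -0.5] [ 0.25 -0.21  0.31 -0.07  0.02  0.02]
```

The toggle is on and holding, the pack is flush, the vial and swabs are unmoved and the robot is clear of everything. Handing in.

```bash
python3 -c "
from station import finish_job
print(finish_job())"
```

```text
the job is handed in; nothing more can be done
None
```

I handed the job in at about 21 s: the pack is against the lamp to within about 1 mm as seen by camera, the toggle is held on, the vial and swabs haven't moved, and the arm is clear. The first push left the pack about 2° askew, so I switched back off, re-pushed the pack and flipped the switch on again to keep the order.

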